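# Sort the tea caddies and hang the refill basket

## Robot

A 7-joint arm with a two-finger parallel gripper is mounted at the origin on a cart in front of the work surface, level with it; the furniture and walls round the work are solid. World frame = base frame: x ahead of the robot, y to its left, z up, the work surface at z = 0. Lengths are in m, angles in degrees, forces in N, time in s.
With the tool pointing down it reaches from about 0.35 to 0.775 m from the base axis. Payload 3.1 kg.
Tool frame: the origin (TCP) lies at the very end of the fingers, on their centre line; the grasp point (between the pads) lies behind it (env.tcp_to_grasp is the z of the grasp point in the tool frame, in m); z points along the fingers, y is the line along which they close (so a half turn about z gives the same grasp; the last joint's range is limited). The gripper opens to 85 mm and grips with 20 to 120 N. Pads are 22 mm wide; open, the fingers measure 114 mm over their backs; the gripper's body (76 mm by 85 mm) begins 54 mm behind the grasp point. The pads swing forward as they close: fully open they stand 13 mm farther back than shut.
Start: joints at [-66.102, 17.813, 0.802, 86.603, -0.252, 75.585, -1.558], TCP at [0.244, 0.493, 0.231] pointing down, gripper open.
Joint ranges: [-154.91, 154.91], [-16.99, 109.72], [-72.82, 74.43], [7.12, 147.25], [-82.49, 262.49], [11.32, 116.49], [-174.64, 174.64]. Speed limits (degrees/s): [159.86, 159.86, 180, 180, 180, 180, 180].

## Interface

Orientations are given as a 3x3 rotation matrix whose columns are the frame's x, y, z axes.
In Python, from workcell import env, cams, order gives the robot as it stands.
- The arm moves only by the tool play_rows, never from a script. Its argument "targets" is one flat list of numbers, 7 for each row, row after row: the shift along the tool's x, y, z in mm, then the turn, a rotation vector about the tool's x, y, z in degrees, then the opening, from 0 (shut) to 1 (fully open). A call has 1 to 10 rows; each row is the pose to reach, as a shift and turn from the pose commanded when the call began, along the tool's axes at that moment; what a row does not reach only later rows make up. A row lasts 1/10 s, in which the tool goes at most 50 mm and 8.59 degrees, less where a joint would pass 70% of its speed; a pose out of reach is approached as far as the arm can. A call with a gripper value outside its range is refused whole. The fingers move at their own pace and stop on an object; the grip force is fixed at half the most. Time passes only in rows, so rows that repeat a pose let the fingers close. It gives the time, the measured TCP pose, the force, the opening and the grip force at its end, in the units of the state.
- env.get_obs(): the state, without advancing time (a new reading comes with each control period).
- cams.snapshot(name): name is "scene" or "top" or "wrist"; returns a dict with "color" (480x640x3 uint8, red, green, blue), "depth" (480x640 float32, m along the optical axis (not along the pixel's ray), 0 where there is no reading), "camera_matrix" (3x3 intrinsics, pixels), "R" (3x3) and "t" (3): a world point X has camera coordinates R X + t. Camera axes: x right, y down, z forward; pixel columns grow to the right and rows downward; lengths in m; the calibration is good to about 2 mm. A picture is of the moment at which its call begins.
- order.job_done(): hands the job in; it is judged then, once.
The state is a dict: "time": time; "q": joint angles; "qvel": joint speeds; "joint_efforts": joint torques, N m; "tool_pos": TCP position; "orientation": TCP orientation; "force": force on the tool from outside, world axes, zero at the start; "ft_torque": the same for the moment, N m; "finger_gap": finger opening in m; "finger_force": force on a finger pad.
Only numpy, scipy, OpenCV 4.12 (cv2) and the standard library are available. Lean on these libraries where they do the work, as an engineer would, in place of code of your own. Each camera call takes 0.05 s, during which the arm holds its last target. There are 200 camera calls.

## Task

One of these identical tea caddies is still full and the others are empty: tell them apart by lifting them. Stand the full one in the middle of the cork mat and stand every empty one upright in the white basket on the worktop. When that is done, swing the basket's folded bail upright while the basket still stands on the worktop, then lift the basket by the bail and hang it on the two prongs of the hook stand, with the wooden grip between the prongs; leave the tin, the shaker and the jar behind alone.

Things in the scene. Friction and masses are not known exactly. Their poses are not given: they have to be found in the camera images.
- caddy_a: one of 3 or 4 look-alike closed square tea caddies: green tin body 52 x 52 mm, metal lid 54 x 54 mm over the top 20 mm (fixed on), 95 mm high. Origin at the centre of its underside, z up, x and y along its sides. About 0.1 kg if empty, about 0.55 kg if full; just one is full. May be absent. Grip it across two opposite sides near the lid: the fingers then stay above the basket's rim
- caddy_b: one of 3 or 4 look-alike closed square tea caddies: green tin body 52 x 52 mm, metal lid 54 x 54 mm over the top 20 mm (fixed on), 95 mm high. Origin at the centre of its underside, z up, x and y along its sides. About 0.1 kg if empty, about 0.55 kg if full; just one is full. May be absent. Grip it across two opposite sides near the lid: the fingers then stay above the basket's rim
- caddy_c: one of 3 or 4 look-alike closed square tea caddies: green tin body 52 x 52 mm, metal lid 54 x 54 mm over the top 20 mm (fixed on), 95 mm high. Origin at the centre of its underside, z up, x and y along its sides. About 0.1 kg if empty, about 0.55 kg if full; just one is full. May be absent. Grip it across two opposite sides near the lid: the fingers then stay above the basket's rim
- caddy_d: one of 3 or 4 look-alike closed square tea caddies: green tin body 52 x 52 mm, metal lid 54 x 54 mm over the top 20 mm (fixed on), 95 mm high. Origin at the centre of its underside, z up, x and y along its sides. About 0.1 kg if empty, about 0.55 kg if full; just one is full. May be absent. Grip it across two opposite sides near the lid: the fingers then stay above the basket's rim
- caddy_e: one of 3 or 4 look-alike closed square tea caddies: green tin body 52 x 52 mm, metal lid 54 x 54 mm over the top 20 mm (fixed on), 95 mm high. Origin at the centre of its underside, z up, x and y along its sides. About 0.1 kg if empty, about 0.55 kg if full; just one is full. May be absent. Grip it across two opposite sides near the lid: the fingers then stay above the basket's rim
- basket: loose white open basket with blue rim, 0.4 kg. Outside 200 mm along its x, 88 along y, walls 60 high; walls and floor 4 thick. Up to 3 caddies stand in it in one row along x (63 mm apart leaves 9 mm between). Origin at the centre of its underside, z up. Ears in the middle of the end walls (x = +-98), 92 high, carry the bail's pivots at y = 0, z = 80 mm
- bail (a joint): the basket's swing bail: wire hoop 7 mm thick, 212 wide, cross bar 80 mm from the pivot line (basket's x axis at z = 80 mm). 0 = folded level to the basket's -y side, bar 80 mm above the worktop, 36 mm outside the wall, nothing beneath; 1.571 = upright, bar 160 mm above the basket's underside; 3.14 = folded to +y. Slight friction (0.3 N at the bar); stays where it is left
- bail_grip (a point): centre of the wooden grip at the middle of the bail's cross bar: a round sleeve 16 mm thick and 50 mm long along the bar (along the basket's x); thin wire on either side of it. Use its position only
- hook_stand: fixed dark steel stand; base plate 140 x 155 x 8 mm, post at y = +85 mm. Origin on the worktop below the prongs' seat, z up. Two prongs, 8 mm thick, at x = +-50 mm run from a cross bar (y = +85, top 230 mm high) towards -y, sloping down to the seat at y = 0 and up to rubber tips at y = -32 mm, tops 227 mm above the worktop. Open from above and from -y
- hook_seat (a point): point midway between the two prongs at their lowest part, 205 mm above the worktop, where the centre of the bail's bar and grip rests when the basket hangs; axes as hook_stand (bar along x, prongs point to -y). The hung basket's underside is then about 45 mm above the worktop
- cork_mat: round cork mat fixed to the worktop, 130 mm across, 4 mm thick; origin at the centre of its underside
- food_tin: bystander: food tin, 75 mm across, 58 mm high, origin at the centre of its underside; leave alone
- salt_shaker: bystander: clear shaker with a grey top, 44 mm across, 90 mm high, origin at the centre of its underside; leave alone
- green_jar: bystander: spice jar with green cap, 46 mm across, 105 mm high, origin at the centre of its underside; leave alone
There are look-alikes about, which are no part of the job. What is shaped like the caddy_a but orange is not meant.

How it is judged:
By the outcome, as a careful person would: the job done as asked, in the order asked, and still so for the second after the job is handed in, with the robot touching nothing.
Of caddy_b, caddy_e only 1 to 1 are there at a start; the rules pass over those that are not, and their reading is None.
Of caddy_a, caddy_c, caddy_d only 2 to 3 are there at a start; the rules pass over those that are not, and their reading is None.
At some moment in a run one of caddy_a, caddy_b, caddy_c, caddy_d, caddy_e may be knocked a few centimetres aside while the robot is not near it.
It also fails if it takes over 210 s, if anything falls off the work surface, if the arm or the gripper's body presses on something with over 40 N, if the wrist force passes 120 N, or if a joint passes its speed limit or range.

## Working session

There is one attempt and no reset: what is moved stays moved. The work goes in short steps, Python scripts to look and compute and a tool call to move; the robot and the scene stay as the last step left them, time stands still between calls to the robot, and variables do not carry over. Pictures are saved under pics/ and viewed, at most 14 in all, crops included, and the job is handed in when it is done.

Besides the shell and the picture viewer there is one more tool, called after "Call:" as name(argument=value, ...) on one line, values as JSON. play_rows: Moves the arm, as the interface text tells. Its arguments: {"type":"object","properties":{"targets":{"type":"array","items":{"type":"number"}}},"required":["targets"]}

```bash
ls; mkdir -p pics; cat > h.py <<'E'
import numpy as np, cv2
from workcell import env, cams, order
np.set_printoptions(precision=4,suppress=True)
def snap(n,save=None):
    s=cams.snapshot(n)
    if save: cv2.imwrite('pics/'+save,s['color'][:,:,::-1])
    return s
def pts(s):
    d=s['depth'];K=s['camera_matrix'];v,u=np.mgrid[:d.shape[0],:d.shape[1]]
    c=np.stack([(u-K[0,2])/K[0,0]*d,(v-K[1,2])/K[1,1]*d,d],-1)
    P=(c-s['t'])@s['R']; P[d==0]=np.nan
    return P
def ray(s,u,v,z):
    K=s['camera_matrix'];r=s['R'].T@np.array([(u-K[0,2])/K[0,0],(v-K[1,2])/K[1,1],1]);o=-s['R'].T@s['t']
    return o+r*(z-o[2])/r[2]
def proj(s,X):
    c=s['R']@np.array(X)+s['t'];p=s['camera_matrix']@c;return p[:2]/p[2]
def st():
    o=env.get_obs();print(o['time'],'pos',o['tool_pos'],'F',o['force'],'gap',o['finger_gap'],'ff',o['finger_force'],'q',o['q']);return o
E
python3 - <<'E'
from h import *
for n in('scene','top'):
    s=snap(n,n+'0.png'); np.savez(n+'0.npz',**s); print(n,-s['R'].T@s['t'],s['R'][2])
o=st();print(o['orientation'],env.tcp_to_grasp)
E
```

```text
pics
scene [-0.1066  0.6122  1.346 ] [ 0.4659 -0.4086 -0.7848]
top [ 0.1964 -0.1846  1.3938] [ 0.3076  0.1026 -0.946 ]
0.1 pos [0.2433 0.4925 0.2303] F [ 1.299   0.0202 -0.0976] gap 0.08517868071206473 ff 0.0 q [-66.1025  17.8573   0.8004  86.6834  -0.2529  75.5847  -1.5601]
[[-0.8966  0.4428 -0.0009]
 [ 0.4428  0.8966 -0.002 ]
 [-0.0001 -0.0022 -1.    ]] -0.0187
```

View pics/top0.png

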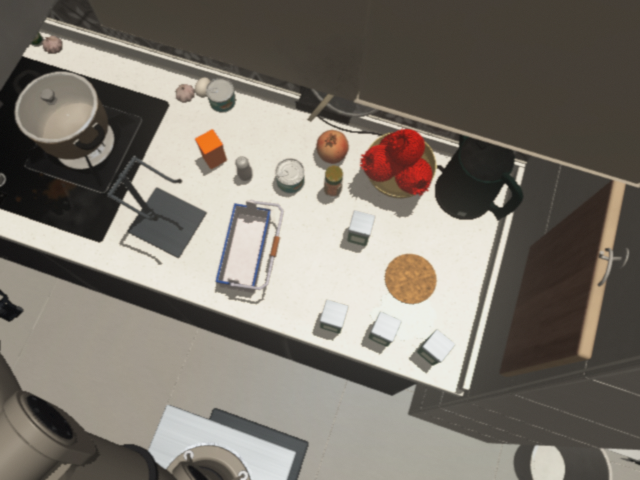

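View pics/scene0.png

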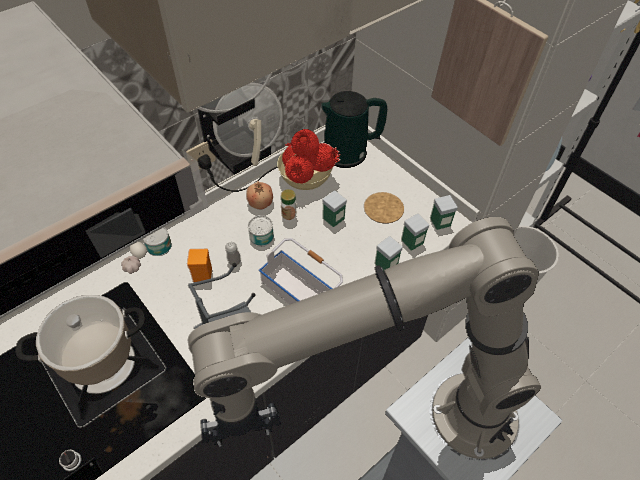

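Top view: four green caddies at (360,227), (333,316), (384,329) and (435,347). Look-alikes are the orange box (211,149) and the tin and jars (290,176), (333,181), (220,95). The basket is at (245,246) with its grip at (276,246), the stand at (169,221) and the mat at (411,278). Next I measure and take one close crop.

```bash
cat >> h.py <<'E'
def ld(n): return dict(np.load(n))
def lids(s,P=None,zlo=.088,zhi=.102):
    P=pts(s) if P is None else P
    c=s['color'].astype(int); m=(P[...,2]>zlo)&(P[...,2]<zhi)&(c.max(-1)-c.min(-1)<40)&(c.min(-1)>90)
    n,l,stt,ce=cv2.connectedComponentsWithStats(m.astype(np.uint8))
    for i in range(1,n):
        if stt[i,4]<60: continue
        q=P[l==i][:,:2].astype(np.float32); r=cv2.minAreaRect(q)
        print('lid px',ce[i].round(0),'rect',np.round(r[0],4),np.round(r[1],4),'ang',round(r[2],1),'mean',q.mean(0),'z',np.median(P[l==i][:,2]))
E
python3 - <<'E'
from h import *
s=ld('top0.npz');P=pts(s);c=s['color'].astype(int);hsv=cv2.cvtColor(s['color'],cv2.COLOR_RGB2HSV)
lids(s,P)
print('table z',np.nanmedian(P[300:310,280:310,2]))
X=P[...,0];Y=P[...,1];Z=P[...,2]
def comp(name,m,k=30):
    n,l,t,ce=cv2.connectedComponentsWithStats(m.astype(np.uint8))
    for i in range(1,n):
        if t[i,4]<k: continue
        q=P[l==i];q=q[~np.isnan(q[:,0])];r=cv2.minAreaRect(q[:,:2].astype(np.float32))
        print(name,ce[i].round(),t[i,4],'mean',q.mean(0),'rect',np.round(r[0],4),np.round(r[1],4),round(r[2],1))
H=hsv[...,0];S=hsv[...,1];V=hsv[...,2]
u=np.arange(640)[None];v=np.arange(480)[:,None]
comp('mat',(H>8)&(H<22)&(S>90)&(abs(u-411)<35)&(abs(v-278)<35),200)
comp('rim',(H>100)&(H<130)&(S>100)&(u>200)&(u<290)&(v>190)&(v<310))
comp('grip',(H<20)&(S>100)&(u>262)&(u<290)&(v>220)&(v<270),10)
comp('base',(Z>0)&(Z<.02)&(V<110)&(u>125)&(u<210)&(v>185)&(v<260),100)
comp('standhi',(Z>.17)&(Z<.3)&(u>90)&(u<200)&(v>120)&(v<290),15)
big=lambda a,b,c,d,k:cv2.resize(s['color'][b:d,a:c,::-1],None,fx=k,fy=k,interpolation=cv2.INTER_CUBIC)
cv2.imwrite('pics/crop1.png',np.vstack([big(90,140,310,300,3.5),]))
E
```

```text
lid px [278. 217.] rect [0.6377 0.0582] [0.0896 0.0315] ang 34.6 mean [0.6371 0.0566] z 0.09184278351842146
lid px [362. 223.] rect [ 0.6889 -0.1379] [0.0556 0.0537] ang 3.5 mean [ 0.6885 -0.1379] z 0.09454605578684477
lid px [266. 276.] rect [0.4929 0.0329] [0.0323 0.0911] ang 73.9 mean [0.4911 0.033 ] z 0.09185913130464692
lid px [334. 313.] rect [ 0.4589 -0.1444] [0.0542 0.0537] ang 1.8 mean [ 0.4583 -0.1445] z 0.09454764903876095
lid px [386. 326.] rect [ 0.4693 -0.2654] [0.0539 0.0559] ang 83.6 mean [ 0.4685 -0.2652] z 0.0945923552998833
lid px [439. 345.] rect [ 0.4669 -0.3891] [0.0543 0.0554] ang 68.5 mean [ 0.4662 -0.3888] z 0.09441736885433784
table z -0.0005508798664084375
mat [410. 278.] 1958 mean [ 0.622  -0.2927  0.0039] rect [ 0.622  -0.2922] [0.1248 0.1251] 15.9
rim [261. 248.] 91 mean [0.5603 0.0746 0.0627] rect [0.5601 0.0744] [0.1865 0.004 ] 9.1
grip [275. 246.] 90 mean [0.5645 0.0391 0.0963] rect [0.5645 0.0392] [0.0469 0.011 ] 8.5
base [168. 223.] 2804 mean [0.5592 0.3345 0.0078] rect [0.5607 0.3384] [0.1584 0.1382] 81.7
standhi [ 97. 135.] 203 mean [0.6639 0.5174 0.1774] rect [0.6669 0.5198] [0.0766 0.0323] 25.6
standhi [136. 185.] 694 mean [0.5635 0.359  0.2157] rect [0.5614 0.3337] [0.1283 0.1098] 81.6
```

View pics/crop1.png

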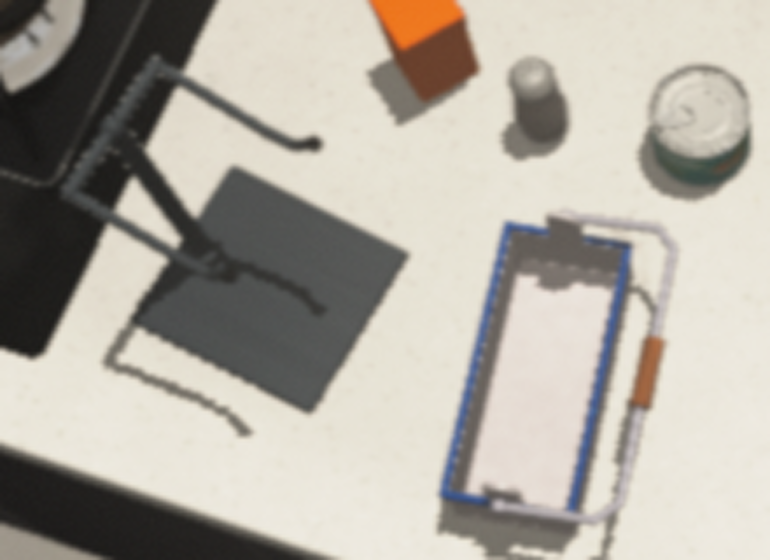

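Crop: basket with blue rim at about (540,370). Its bail is folded to the world -y side, wooden grip at (648,372). The prong tips point the same way, at (318,145) and (230,270). I add a move helper that prints tool-axis shifts.

```bash
cat >> h.py <<'E'
def mv(p,yaw):
    """shift/turn from present pose to TCP p with tool down and tool y axis at world angle yaw (mod 180)"""
    from scipy.spatial.transform import Rotation as Ro
    o=env.get_obs();R=np.array(o['orientation']);best=None
    for k in(0,180):
        a=np.radians(yaw+k);y=np.array([np.cos(a),np.sin(a),0]);z=np.array([0,0,-1.]);x=np.cross(y,z)
        rv=Ro.from_matrix(R.T@np.stack([x,y,z],1)).as_rotvec(degrees=True)
        if best is None or np.linalg.norm(rv)<np.linalg.norm(best): best=rv
    sh=R.T@(np.array(p)-o['tool_pos'])*1000
    print('->',p,yaw,'shift',sh.round(1),'rot',best.round(2),'dist',np.linalg.norm(sh).round(0)); return sh,best
E
python3 - <<'E'
from h import *
mv([.45,.16,.20],91.8)
mv([.4585,-.1444,.16],91.8)
s=ld('top0.npz');P=pts(s);Z=P[...,2]
u=np.arange(640)[None];v=np.arange(480)[:,None]
m=(Z>.19)&(Z<.3)&(u>100)&(u<200)&(v>140)&(v<280)
q=P[m];q=q[~np.isnan(q[:,0])]
for a in (-8.3,):
    c,sn=np.cos(np.radians(a)),np.sin(np.radians(a))
    l=(q[:,:2]-[.5575,.307])@np.array([[c,-sn],[sn,c]])
    for y0 in np.arange(-.05,.11,.012):
        k=(l[:,1]>=y0)&(l[:,1]<y0+.012)
        if k.any(): 
            a1=l[k&(l[:,0]<-.02),0];a2=l[k&(l[:,0]>.02),0]
            print(round(y0,3),k.sum(),[ (len(t),np.round(t.mean(),4)) if len(t) else 0 for t in(a1,a2)],np.round(np.nanmax(q[k][:,2]),3))
    print(l.min(0),l.max(0))
E
```

```text
-> [0.45, 0.16, 0.2] 91.8 shift [-332.6 -206.6   30.8] rot [ -0.12  -0.03 -28.08] dist 393.0
-> [0.4585, -0.1444, 0.16] 91.8 shift [-475.  -475.6   71.4] rot [ -0.12  -0.03 -28.08] dist 676.0
-0.038 42 [(22, np.float64(-0.0501)), (20, np.float64(0.0496))] 0.229
-0.026 18 [(8, np.float64(-0.051)), (10, np.float64(0.0481))] 0.218
-0.014 29 [(17, np.float64(-0.0505)), (12, np.float64(0.049))] 0.208
-0.002 35 [(16, np.float64(-0.0504)), (19, np.float64(0.0495))] 0.207
0.01 41 [(21, np.float64(-0.0501)), (20, np.float64(0.0501))] 0.208
0.022 44 [(21, np.float64(-0.0501)), (23, np.float64(0.0494))] 0.216
0.034 44 [(25, np.float64(-0.0502)), (19, np.float64(0.0494))] 0.217
0.046 43 [(22, np.float64(-0.0502)), (21, np.float64(0.0493))] 0.223
0.058 45 [(22, np.float64(-0.0508)), (23, np.float64(0.0496))] 0.228
0.07 127 [(33, np.float64(-0.044)), (26, np.float64(0.0442))] 0.236
0.082 195 [(60, np.float64(-0.0372)), (57, np.float64(0.0376))] 0.234
[-0.055  -0.0371] [0.055  0.0912]
```

Call:
play_rows(targets=[-83,-52,8,0,0,-7,1,-166,-104,16,0,0,-14,1,-250,-155,24,0,0,-21,1,-333,-207,31,0,0,-28,1,-370,-275,40,0,0,-28,1,-405,-343,50,0,0,-28,1,-440,-410,60,0,0,-28,1,-475,-476,71,0,0,-28,1,-475,-476,71,0,0,-28,1,-475,-476,71,0,0,-28,1])

```text
time: 1.1
tool_pos: [0.423, 0.0352, 0.182]
orientation: [[-1.0, -0.03, -0.0], [-0.03, 1.0, 0.0], [0.0, 0.0, -1.0]]
force: [0.9, 0.8, -0.2]
finger_gap: 0.0852
finger_force: 0.0
```

```bash
python3 - <<'E'
from h import *
o=st()
s=snap('top');lids(s)
mv([.4585,-.1444,.062],91.8)
E
```

```text
1.1 pos [0.423  0.0352 0.182 ] F [ 0.9329  0.7565 -0.1533] gap 0.08519044264237027 ff 0.0 q [-24.8603   5.098   19.1637 109.8372  -1.8576  65.3609  86.7379]
lid px [279. 217.] rect [0.6362 0.0565] [0.0869 0.0313] ang 33.9 mean [0.6377 0.0558] z 0.09210808927523893
lid px [362. 223.] rect [ 0.6895 -0.1378] [0.0558 0.0537] ang 4.0 mean [ 0.6884 -0.1379] z 0.0946684668332296
lid px [270. 269.] rect [0.5099 0.0303] [0.0636 0.007 ] ang 8.8 mean [0.5095 0.0303] z 0.09317525245419012
lid px [334. 313.] rect [ 0.4589 -0.1444] [0.0543 0.0538] ang 1.8 mean [ 0.4583 -0.1445] z 0.09444044043337574
lid px [386. 327.] rect [ 0.4692 -0.2654] [0.0537 0.0557] ang 84.5 mean [ 0.4682 -0.2654] z 0.09442023542968653
lid px [439. 345.] rect [ 0.4669 -0.3891] [0.0542 0.0561] ang 67.9 mean [ 0.4662 -0.3884] z 0.09452739023379944
-> [0.4585, -0.1444, 0.062] 91.8 shift [ -32.  -168.3  120.7] rot [-0.44 -0.02 -0.85] dist 210.0
```

Call:
play_rows(targets=[-20,-60,8,0,0,-0.9,1,-28,-110,15,0,0,-0.9,1,-32,-150,20,0,0,-0.9,1,-32,-168,24,0,0,-0.9,1,-32,-168,60,0,0,-0.9,1,-32,-168,100,0,0,-0.9,1,-32,-168,120,0,0,-0.9,1,-32,-168,120,0,0,-0.9,1,-32,-168,120,0,0,-0.9,0,-32,-168,120,0,0,-0.9,0])

```text
time: 2.15
tool_pos: [0.462, -0.1305, 0.0639]
orientation: [[-0.999, -0.046, 0.003], [-0.046, 0.999, -0.001], [-0.003, -0.001, -1.0]]
force: [1.1, -0.9, 1.9]
finger_gap: 0.0588
finger_force: 0.6
```

Call:
play_rows(targets=[0,0,0,0,0,0,0,0,0,0,0,0,0,0,0,0,0,0,0,0,0])

```text
time: 2.45
tool_pos: [0.4624, -0.1308, 0.0645]
orientation: [[-0.999, -0.045, 0.005], [-0.045, 0.999, -0.001], [-0.005, -0.002, -1.0]]
force: [0.4, -1.0, 6.3]
finger_gap: 0.0545
finger_force: 61.3
```

Call:
play_rows(targets=[0,0,-20,0,0,0,0,0,0,-50,0,0,0,0,0,0,-80,0,0,0,0,0,0,-100,0,0,0,0,0,0,-100,0,0,0,0,0,0,-100,0,0,0,0,0,0,-100,0,0,0,0])

```text
time: 3.15
tool_pos: [0.4592, -0.1291, 0.1609]
orientation: [[-0.999, -0.046, -0.003], [-0.046, 0.999, 0.001], [0.003, 0.001, -1.0]]
force: [0.4, 0.5, -1.7]
finger_gap: 0.0547
finger_force: 61.9
```

```bash
python3 - <<'E'
from h import *
o=st()
B=np.array([.553,.118]);ax=np.array([np.cos(np.radians(8.7)),np.sin(np.radians(8.7))])
for k in(-.063,0,.063):
    p=B+k*ax; mv([*p,.165],98.7)
mv([.622,-.2925,.165],91.8)
E
```

```text
3.15 pos [ 0.4592 -0.1291  0.1609] F [ 0.4395  0.4815 -1.6902] gap 0.05472543981309968 ff 61.895457879581954 q [ -9.6799  13.2623  27.7299 104.6002  -6.8267  63.9565 113.0759]
-> [np.float64(0.490724885131053), np.float64(0.10847056832442518), 0.165] 98.7 shift [-42.4 235.8  -3.9] rot [ 0.07 -0.16 -6.07] dist 240.0
-> [np.float64(0.553), np.float64(0.118), 0.165] 98.7 shift [-105.1  242.5   -4.1] rot [ 0.07 -0.16 -6.07] dist 264.0
-> [np.float64(0.6152751148689471), np.float64(0.1275294316755748), 0.165] 98.7 shift [-167.7  249.2   -4.3] rot [ 0.07 -0.16 -6.07] dist 300.0
-> [0.622, -0.2925, 0.165] 91.8 shift [-155.2 -170.7   -4.7] rot [ 0.06 -0.17  0.83] dist 231.0
```

Light (about 1.5 N), so it is empty. I take it to the far slot.

Call:
play_rows(targets=[-17,25,-14,0,0,-1,0,-38,56,-15,0,0,-2,0,-59,87,-15,0,0,-3,0,-80,119,-15,0,0,-4,0,-101,150,-15,0,0,-5,0,-122,181,-15,0,0,-6,0,-143,212,-15,0,0,-6,0,-160,237,-15,0,0,-6,0,-168,249,-15,0,0,-6,0,-168,249,-15,0,0,-6,0])

```text
time: 4.15
tool_pos: [0.6161, 0.1304, 0.1746]
orientation: [[-0.988, -0.155, -0.004], [-0.155, 0.988, 0.001], [0.004, 0.002, -1.0]]
force: [0.6, 0.8, -1.7]
finger_gap: 0.055
finger_force: 61.8
```

Call:
play_rows(targets=[0,0,0,0,0,0,0,0,0,0,0,0,0,0,0,0,0,0,0,0,0])

```text
time: 4.45
tool_pos: [0.6164, 0.1247, 0.1774]
orientation: [[-0.989, -0.147, -0.0], [-0.147, 0.989, -0.001], [0.001, -0.001, -1.0]]
force: [0.0, -0.6, -0.6]
finger_gap: 0.0542
finger_force: 61.8
```

```bash
python3 - <<'E'
from h import *
o=st()
mv([.6153,.1275,.069],98.7)
s=snap('wrist','w1.png');snap('top','t1.png')
E
```

```text
4.45 pos [0.6164 0.1247 0.1774] F [ 0.0057 -0.5695 -0.5944] gap 0.05417181400429586 ff 61.811004856426734 q [-25.6983  29.6508  19.6653  78.5817  -9.9601  73.4971  92.8817]
-> [0.6153, 0.1275, 0.069] 98.7 shift [  0.6   3.  108.4] rot [-0.04 -0.03 -0.23] dist 108.0
```

View pics/w1.png

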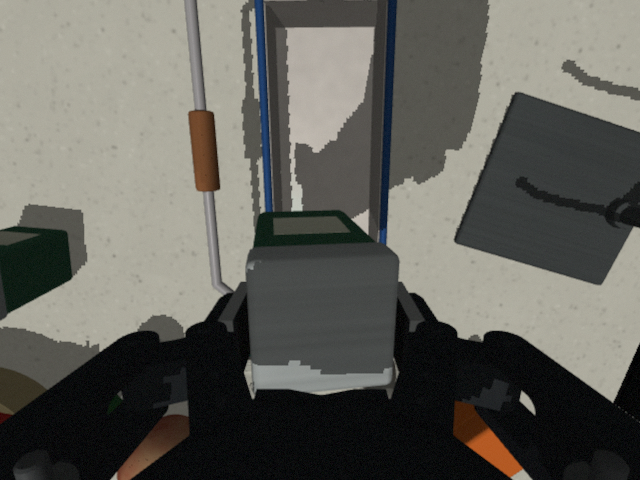

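Wrist view: the held caddy (322,310) is centred over the basket's far end, aligned with the rims (262 and 388). I lower it.

Call:
play_rows(targets=[1,3,25,0,0,0,0,1,3,60,0,0,0,0,1,3,90,0,0,0,0,1,3,107,0,0,0,0,1,3,107,0,0,0,0,1,3,107,0,0,0,0,1,3,107,0,0,0,0.85,1,3,107,0,0,0,0.85,1,3,107,0,0,0,0.85,1,3,107,0,0,0,0.85])

```text
time: 5.55
tool_pos: [0.6159, 0.1295, 0.071]
orientation: [[-0.989, -0.15, 0.001], [-0.15, 0.989, 0.0], [-0.001, -0.0, -1.0]]
force: [-0.2, -0.2, -0.1]
finger_gap: 0.0724
finger_force: 0.3
```

Call:
play_rows(targets=[0,0,-30,0,0,0,0.85,0,0,-70,0,0,0,0.85,0,0,-105,0,0,0,1,0,0,-105,0,0,0,1,0,0,-105,0,0,0,1])

```text
time: 6.05
tool_pos: [0.616, 0.1298, 0.1767]
orientation: [[-0.989, -0.15, 0.003], [-0.15, 0.989, 0.001], [-0.003, 0.001, -1.0]]
force: [0.2, 0.2, -1.4]
finger_gap: 0.0855
finger_force: 0.0
```

```bash
python3 - <<'E'
from h import *
o=st()
s=snap('top');lids(s)
mv([.6888,-.1379,.17],94)
E
```

```text
6.05 pos [0.616  0.1298 0.1767] F [ 0.2192  0.1589 -1.3865] gap 0.08548796818607739 ff 0.0 q [-26.0828  29.5951  19.5645  78.7456  -9.9884  73.1837  92.612 ]
lid px [278. 216.] rect [0.6378 0.0581] [0.0889 0.033 ] ang 35.4 mean [0.6405 0.0582] z 0.09153487889220356
lid px [251. 217.] rect [0.6131 0.1188] [0.0554 0.0553] ang 7.7 mean [0.6128 0.118 ] z 0.09821108752305432
lid px [362. 223.] rect [ 0.6901 -0.1377] [0.0564 0.0537] ang 3.4 mean [ 0.6886 -0.1379] z 0.09458263557167139
lid px [266. 276.] rect [0.4943 0.0347] [0.0382 0.1044] ang 69.0 mean [0.491  0.0343] z 0.09165511223880218
lid px [386. 326.] rect [ 0.4692 -0.2653] [0.054  0.0551] ang 84.1 mean [ 0.4684 -0.2652] z 0.0946656363799762
lid px [439. 345.] rect [ 0.4669 -0.3892] [0.0541 0.0561] ang 68.0 mean [ 0.466  -0.3887] z 0.0946097824415624
-> [0.6888, -0.1379, 0.17] 94 shift [ -32.9 -275.6    4.9] rot [ 0.02 -0.04  4.63] dist 278.0
```

```bash
python3 - <<'E'
from h import *
for n in('top','scene','wrist'):
    s=snap(n,'m_'+n+'.png');P=pts(s);hsv=cv2.cvtColor(s['color'],cv2.COLOR_RGB2HSV)
    print(n); lids(s,P,.09,.104)
    m=(hsv[...,0]>100)&(hsv[...,0]<130)&(hsv[...,1]>100)&(P[...,2]>.05)&(P[...,2]<.07)
    N,l,t,ce=cv2.connectedComponentsWithStats(m.astype(np.uint8))
    for i in range(1,N):
        if t[i,4]>25:
            q=P[l==i]; f=np.polyfit(q[:,0]-.553,q[:,1],1) if np.ptp(q[:,0])>np.ptp(q[:,1]) else None
            print('rim',ce[i].round(),t[i,4],q.min(0),q.max(0),'line',f)
E
```

```text
top
lid px [280. 216.] rect [0.6424 0.0529] [0.0624 0.0123] ang 20.2 mean [0.6421 0.053 ] z 0.09283030923622493
lid px [251. 217.] rect [0.6131 0.1187] [0.0563 0.0545] ang 5.9 mean [0.6127 0.1179] z 0.09843164005459497
lid px [362. 222.] rect [ 0.6893 -0.1378] [0.0544 0.0538] ang 3.6 mean [ 0.6891 -0.1378] z 0.09457763023596294
lid px [266. 279.] rect [0.488  0.0302] [0.0207 0.0695] ang 80.1 mean [0.4835 0.0303] z 0.09317388761540848
lid px [386. 326.] rect [ 0.4688 -0.2652] [0.0537 0.0555] ang 84.1 mean [ 0.4682 -0.265 ] z 0.09477930131049325
lid px [439. 345.] rect [ 0.4663 -0.3887] [0.0543 0.0553] ang 67.8 mean [ 0.4661 -0.3889] z 0.09463339800198603
rim [266. 225.] 38 [0.5918 0.0792 0.0556] [0.6413 0.0898 0.0693] line [0.151  0.0744]
rim [258. 263.] 62 [0.4691 0.0586 0.0575] [0.5735 0.0778 0.0683] line [0.1636 0.0735]
scene
lid px [418. 149.] rect [ 0.6858 -0.4868] [0.3006 0.0153] ang 0.5 mean [ 0.6832 -0.4866] z 0.09693799155680598
lid px [499. 186.] rect [ 0.3896 -0.6113] [0.3274 0.1291] ang 64.9 mean [ 0.4078 -0.5627] z 0.09671968584968468
lid px [334. 199.] rect [ 0.6915 -0.1
[... 475 characters left out ...]
2. 242.] rect [0.6259 0.0498] [0.0677 0.007 ] ang 9.5 mean [0.6243 0.0499] z 0.09398317314140203
lid px [289. 212.] rect [0.5939 0.1058] [0.006  0.0046] ang 7.5 mean [0.5937 0.1058] z 0.10020449871398962
lid px [306. 257.] rect [0.6213 0.1209] [0.0399 0.0524] ang 9.0 mean [0.6221 0.1213] z 0.10042846046253984
lid px [235. 304.] rect [0.6679 0.0773] [0.0316 0.0112] ang 81.8 mean [0.6673 0.0757] z 0.09188798600441939
lid px [318. 302.] rect [0.652  0.1342] [0.0046 0.0238] ang 9.0 mean [0.6518 0.1338] z 0.1023982245645248
rim [258. 136.] 2057 [0.466  0.059  0.0604] [0.6613 0.1204 0.0665] line [0.1631 0.0754]
rim [379. 146.] 2241 [0.453  0.1457 0.0613] [0.6526 0.1804 0.0666] line [0.1276 0.1622]
```

View pics/m_wrist.png

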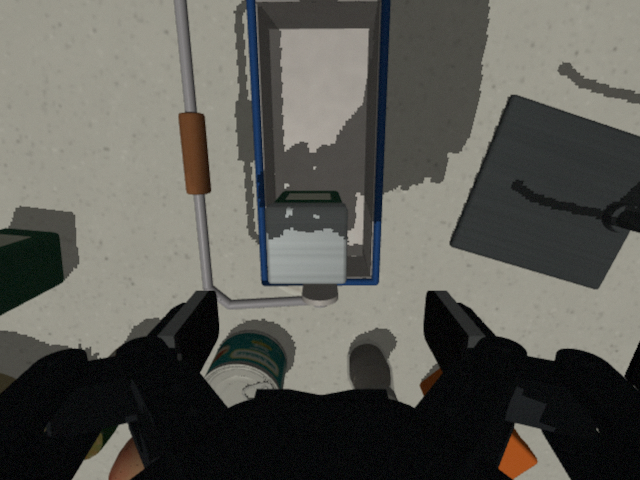

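Wrist view: the caddy stands in the basket (306,240), about 8 mm left of centre, which is acceptable. Next is the far caddy.

Call:
play_rows(targets=[-4,-30,2,0,0,1,1,-8,-68,5,0,0,2,1,-12,-106,5,0,0,3,1,-17,-144,5,0,0,4,1,-21,-182,5,0,0,4.6,1,-26,-220,5,0,0,4.6,1,-31,-256,5,0,0,4.6,1,-34,-274,5,0,0,4.6,1,-34,-274,5,0,0,4.6,1,-34,-274,5,0,0,4.6,1])

```text
time: 7.25
tool_pos: [0.6895, -0.1354, 0.169]
orientation: [[-0.998, -0.07, -0.002], [-0.07, 0.998, 0.002], [0.002, 0.002, -1.0]]
force: [0.8, 2.0, 0.2]
finger_gap: 0.0852
finger_force: 0.0
```

Call:
play_rows(targets=[0,0,0,0,0,0,1,0,0,0,0,0,0,1,0,0,0,0,0,0,1])

```text
time: 7.55
tool_pos: [0.6902, -0.1345, 0.1705]
orientation: [[-0.997, -0.072, 0.0], [-0.072, 0.997, 0.001], [-0.0, 0.001, -1.0]]
force: [-0.3, 0.3, -0.1]
finger_gap: 0.0855
finger_force: 0.0
```

```bash
python3 - <<'E'
from h import *
o=st()
s=snap('wrist');lids(s)
mv([.690,-.136,.062],93.5)
E
```

```text
7.55 pos [ 0.6902 -0.1345  0.1705] F [-0.2503  0.2573 -0.1161] gap 0.0855030502843041 ff 0.0 q [ -2.0848  39.4517  22.3431  64.1012 -14.3003  78.9699 112.4646]
lid px [620. 182.] rect [0.6349 0.0535] [0.0877 0.0221] ang 23.0 mean [0.6352 0.0534] z 0.09397452795659417
lid px [315. 256.] rect [ 0.6963 -0.1363] [0.0448 0.054 ] ang 3.4 mean [ 0.697  -0.1373] z 0.09643218851353072
-> [0.69, -0.136, 0.062] 93.5 shift [  0.3  -1.2 108.6] rot [0.03 0.01 0.62] dist 109.0
```

Call:
play_rows(targets=[0,-2,30,0,0,0.6,1,0,-2,70,0,0,0.6,1,0,-2,100,0,0,0.6,1,0,-2,108,0,0,0.6,1,0,-2,108,0,0,0.6,0,0,-2,108,0,0,0.6,0,0,-2,108,0,0,0.6,0,0,-2,108,0,0,0.6,0,0,-2,108,0,0,0.6,0,0,-2,108,0,0,0.6,0])

```text
time: 8.6
tool_pos: [0.6922, -0.1386, 0.0652]
orientation: [[-0.998, -0.06, 0.005], [-0.06, 0.998, -0.001], [-0.005, -0.001, -1.0]]
force: [-0.4, 0.7, 6.2]
finger_gap: 0.0528
finger_force: 63.7
```

Call:
play_rows(targets=[0,0,-20,0,0,0,0,0,0,-50,0,0,0,0,0,0,-80,0,0,0,0,0,0,-105,0,0,0,0,0,0,-112,0,0,0,0,0,0,-112,0,0,0,0,0,0,-112,0,0,0,0,0,0,-112,0,0,0,0,0,0,-112,0,0,0,0,0,0,-112,0,0,0,0])

```text
time: 9.6
tool_pos: [0.6897, -0.1382, 0.1732]
orientation: [[-0.998, -0.06, -0.002], [-0.06, 0.998, 0.0], [0.002, 0.0, -1.0]]
force: [0.5, -0.8, -0.3]
finger_gap: 0.0532
finger_force: 63.2
```

```bash
python3 - <<'E'
from h import *
o=st()
B=np.array([.555,.119]);ax=np.array([np.cos(np.radians(8.7)),np.sin(np.radians(8.7))])
for k in(-.063,0):
    p=B+k*ax; mv([*p,.175],98.7)
mv([.622,-.2925,.175],93.5)
E
```

```text
9.6 pos [ 0.6897 -0.1382  0.1732] F [ 0.4554 -0.7651 -0.3331] gap 0.05322815370924695 ff 63.216705322265625 q [ -1.852   39.5246  22.5589  63.6399 -14.3685  79.4951 112.032 ]
-> [np.float64(0.492724885131053), np.float64(0.10947056832442519), 0.175] 98.7 shift [181.9 258.9  -1.3] rot [ 0.03 -0.1  -5.28] dist 316.0
-> [np.float64(0.555), np.float64(0.119), 0.175] 98.7 shift [119.2 264.7  -1.5] rot [ 0.03 -0.1  -5.28] dist 290.0
-> [0.622, -0.2925, 0.175] 93.5 shift [  76.8 -150.    -1.7] rot [ 0.03 -0.1  -0.08] dist 169.0
```

Light, so empty. To the middle slot.

Call:
play_rows(targets=[11,25,-2,0,0,-1,0,28,62,-3,0,0,-2,0,45,100,-3,0,0,-3,0,62,138,-3,0,0,-4,0,79,175,-3,0,0,-5,0,96,213,-3,0,0,-5.3,0,111,247,-3,0,0,-5.3,0,119,265,-3,0,0,-5.3,0,119,265,-3,0,0,-5.3,0,119,265,-3,0,0,-5.3,0])

```text
time: 10.6
tool_pos: [0.5558, 0.1187, 0.1774]
orientation: [[-0.988, -0.152, 0.001], [-0.152, 0.988, -0.001], [-0.0, -0.001, -1.0]]
force: [0.2, -1.1, -1.1]
finger_gap: 0.0532
finger_force: 63.3
```

Call:
play_rows(targets=[0,0,0,0,0,0,0,0,0,0,0,0,0,0,0,0,0,0,0,0,0])

```text
time: 10.9
tool_pos: [0.5561, 0.1176, 0.1773]
orientation: [[-0.989, -0.149, 0.0], [-0.149, 0.989, -0.001], [-0.0, -0.001, -1.0]]
force: [1.1, 1.0, -1.2]
finger_gap: 0.0532
finger_force: 63.3
```

```bash
python3 - <<'E'
from h import *
o=st()
mv([.554,.119,.070],98.7)
s=snap('wrist','w2.png')
E
```

```text
10.9 pos [0.5561 0.1176 0.1773] F [ 1.1087  0.9949 -1.1727] gap 0.05315876238605877 ff 63.254477977752686 q [-28.0158  22.4613  19.6169  89.2054  -7.8226  69.6877  91.5139]
-> [0.554, 0.119, 0.07] 98.7 shift [  1.9   1.8 107.3] rot [-0.04  0.01 -0.13] dist 107.0
```

View pics/w2.png

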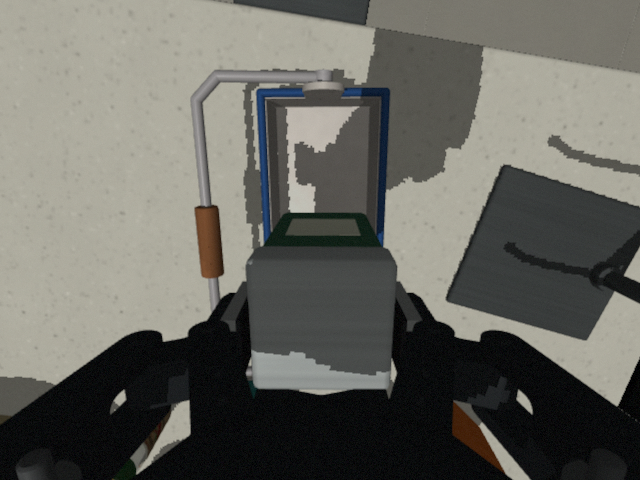

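Centred over the basket. I lower it and release.

Call:
play_rows(targets=[4,2,25,0,0,0,0,4,2,60,0,0,0,0,4,2,90,0,0,0,0,4,2,107,0,0,0,0,4,2,107,0,0,0,0,4,2,107,0,0,0,0,4,2,107,0,0,0,0.85,4,2,107,0,0,0,0.85,4,2,107,0,0,0,0.85,4,2,107,0,0,0,0.85])

```text
time: 11.95
tool_pos: [0.5515, 0.1204, 0.0706]
orientation: [[-0.988, -0.151, 0.001], [-0.151, 0.988, 0.0], [-0.001, 0.0, -1.0]]
force: [-0.0, 0.4, 0.4]
finger_gap: 0.0731
finger_force: 0.0
```

Call:
play_rows(targets=[0,0,-30,0,0,0,0.85,0,0,-70,0,0,0,0.85,0,0,-105,0,0,0,1,0,0,-105,0,0,0,1,0,0,-105,0,0,0,1])

```text
time: 12.45
tool_pos: [0.5519, 0.1206, 0.1763]
orientation: [[-0.988, -0.152, 0.002], [-0.152, 0.988, 0.001], [-0.002, 0.0, -1.0]]
force: [-0.1, -0.6, -0.4]
finger_gap: 0.0856
finger_force: 0.0
```

```bash
python3 - <<'E'
from h import *
o=st()
s=snap('top');lids(s)
mv([.4690,-.2652,.17],84.2)
E
```

```text
12.45 pos [0.5519 0.1206 0.1763] F [-0.1257 -0.5917 -0.4305] gap 0.085571344688287 ff 0.0 q [-28.4744  22.0003  19.5844  89.9921  -7.7429  69.2127  91.2498]
lid px [279. 217.] rect [0.6351 0.0546] [0.0863 0.0263] ang 28.9 mean [0.6378 0.0556] z 0.0918915115717622
lid px [241. 241.] rect [0.5496 0.1185] [0.0556 0.0545] ang 8.5 mean [0.5497 0.1185] z 0.09806504133754831
lid px [268. 274.] rect [0.4979 0.0305] [0.0207 0.0859] ang 85.8 mean [0.4961 0.0309] z 0.09202694063194662
lid px [386. 326.] rect [ 0.4695 -0.2655] [0.0539 0.0555] ang 84.1 mean [ 0.4684 -0.2654] z 0.09440435483094656
lid px [439. 345.] rect [ 0.4667 -0.3891] [0.0542 0.0547] ang 68.5 mean [ 0.4662 -0.3886] z 0.09478123298511315
-> [0.469, -0.2652, 0.17] 84.2 shift [ 139.4 -368.8    5. ] rot [ 0.   -0.05 14.52] dist 394.0
```

Call:
play_rows(targets=[14,-37,5,0,0,2,1,29,-77,5,0,0,4,1,44,-117,5,0,0,6,1,60,-158,5,0,0,8,1,75,-199,5,0,0,10,1,90,-239,5,0,0,12,1,106,-280,5,0,0,14,1,121,-321,5,0,0,14.5,1,134,-355,5,0,0,14.5,1,139,-369,5,0,0,14.5,1])

```text
time: 13.5
tool_pos: [0.4663, -0.27, 0.1687]
orientation: [[-0.994, 0.108, -0.004], [0.108, 0.994, -0.002], [0.004, -0.002, -1.0]]
force: [0.5, 0.8, -0.2]
finger_gap: 0.0857
finger_force: 0.0
```

Call:
play_rows(targets=[0,0,0,0,0,0,1,0,0,0,0,0,0,1,0,0,0,0,0,0,1])

```text
time: 13.8
tool_pos: [0.4703, -0.2628, 0.1694]
orientation: [[-0.995, 0.098, -0.001], [0.098, 0.995, 0.002], [0.002, 0.002, -1.0]]
force: [-0.0, 0.2, -0.3]
finger_gap: 0.0854
finger_force: 0.0
```

```bash
python3 - <<'E'
from h import *
o=st()
s=snap('wrist');lids(s)
mv([.469,-.2653,.062],84.1)
s=snap('top');lids(s)
E
```

```text
13.8 pos [ 0.4703 -0.2628  0.1694] F [-0.0139  0.2214 -0.3223] gap 0.08536927606397857 ff 0.0 q [  3.29    20.7418  31.7978  94.8336 -11.6921  67.8835 122.2757]
lid px [133. 261.] rect [ 0.4685 -0.3881] [0.0524 0.0533] ang 68.1 mean [ 0.4674 -0.3874] z 0.09631850879469007
lid px [315. 255.] rect [ 0.4739 -0.2652] [0.0536 0.0467] ang 84.5 mean [ 0.4753 -0.2664] z 0.09640595206493797
-> [0.469, -0.2653, 0.062] 84.1 shift [  1.2  -2.8 107.6] rot [ 0.1  -0.06  0.32] dist 108.0
lid px [279. 218.] rect [0.6347 0.0531] [0.0845 0.019 ] ang 22.1 mean [0.6353 0.0529] z 0.09190045328053159
lid px [251. 218.] rect [0.6129 0.1183] [0.0557 0.0547] ang 8.4 mean [0.6122 0.1176] z 0.09789491787707807
lid px [241. 242.] rect [0.5491 0.1188] [0.055  0.0546] ang 8.7 mean [0.5486 0.1178] z 0.09772982416335242
lid px [268. 274.] rect [0.5013 0.0311] [0.0236 0.0943] ang 84.5 mean [0.4966 0.0312] z 0.09204244227626325
lid px [389. 332.] rect [ 0.4617 -0.2707] [0.0416 0.0408] ang 83.5 mean [ 0.4577 -0.2742] z 0.09466502378098719
lid px [439. 345.] rect [ 0.4664 -0.389 ] [0.0543 0.0551] ang 68.0 mean [ 0.4661 -0.3887] z 0.09452637036986145
```

Call:
play_rows(targets=[1,-3,30,0,0,0.3,1,1,-3,70,0,0,0.3,1,1,-3,100,0,0,0.3,1,1,-3,107,0,0,0.3,1,1,-3,107,0,0,0.3,0,1,-3,107,0,0,0.3,0,1,-3,107,0,0,0.3,0,1,-3,107,0,0,0.3,0,1,-3,107,0,0,0.3,0,1,-3,107,0,0,0.3,0])

```text
time: 14.9
tool_pos: [0.4705, -0.2687, 0.0655]
orientation: [[-0.994, 0.105, 0.004], [0.105, 0.994, -0.001], [-0.005, -0.001, -1.0]]
force: [0.5, 1.9, 6.0]
finger_gap: 0.0531
finger_force: 63.5
```

Call:
play_rows(targets=[0,0,-20,0,0,0,0,0,0,-50,0,0,0,0,0,0,-80,0,0,0,0,0,0,-105,0,0,0,0,0,0,-112,0,0,0,0,0,0,-112,0,0,0,0,0,0,-112,0,0,0,0,0,0,-112,0,0,0,0,0,0,-112,0,0,0,0,0,0,-112,0,0,0,0])

```text
time: 15.9
tool_pos: [0.4682, -0.2679, 0.1744]
orientation: [[-0.994, 0.106, -0.002], [0.106, 0.994, 0.001], [0.002, 0.0, -1.0]]
force: [0.1, -0.9, -1.3]
finger_gap: 0.0531
finger_force: 63.2
```

```bash
python3 - <<'E'
from h import *
o=st()
B=np.array([.552,.119]);ax=np.array([np.cos(np.radians(8.7)),np.sin(np.radians(8.7))])
for k in(-.063,):
    p=B+k*ax; mv([*p,.175],98.7)
mv([.622,-.2925,.175],84)
E
```

```text
15.9 pos [ 0.4682 -0.2679  0.1744] F [ 0.0938 -0.8888 -1.3353] gap 0.05308016476125521 ff 63.2132411794737 q [  3.491   20.5953  32.2617  94.3539 -11.6169  68.5246 122.306 ]
-> [np.float64(0.489724885131053), np.float64(0.10947056832442519), 0.175] 98.7 shift [ 18.6 377.6  -0.4] rot [  0.04  -0.09 -14.79] dist 378.0
-> [0.622, -0.2925, 0.175] 84 shift [-155.6   -8.1   -0.8] rot [ 0.03 -0.1  -0.09] dist 156.0
```

Light: empty. So the last one (D) should be full. This one goes to the near slot.

Call:
play_rows(targets=[2,37,-3,0,0,-2,0,4,77,-3,0,0,-4,0,6,117,-3,0,0,-6,0,8,158,-3,0,0,-8,0,10,199,-3,0,0,-10,0,12,239,-3,0,0,-12,0,14,280,-3,0,0,-14,0,16,321,-3,0,0,-14.8,0,18,360,-3,0,0,-14.8,0,19,378,-3,0,0,-14.8,0])

```text
time: 16.9
tool_pos: [0.4892, 0.115, 0.178]
orientation: [[-0.987, -0.158, -0.001], [-0.158, 0.987, 0.003], [0.0, 0.003, -1.0]]
force: [-0.9, 0.1, -1.3]
finger_gap: 0.0531
finger_force: 63.4
```

Call:
play_rows(targets=[0,0,0,0,0,0,0,0,0,0,0,0,0,0,0,0,0,0,0,0,0])

```text
time: 17.2
tool_pos: [0.4899, 0.1073, 0.1782]
orientation: [[-0.989, -0.148, -0.0], [-0.148, 0.989, -0.001], [0.0, -0.001, -1.0]]
force: [-0.1, -0.1, -0.5]
finger_gap: 0.0533
finger_force: 63.4
```

```bash
python3 - <<'E'
from h import *
o=st()
mv([.4895,.1095,.070],98.7)
E
```

```text
17.2 pos [0.4899 0.1073 0.1782] F [-0.0692 -0.1107 -0.5279] gap 0.05331166403713936 ff 63.407135708257556 q [-29.4711  14.5473  18.4149  99.4655  -4.8699  66.8066  88.8482]
-> [0.4895, 0.1095, 0.07] 98.7 shift [ -0.    2.3 108.2] rot [-0.08 -0.02 -0.17] dist 108.0
```

Call:
play_rows(targets=[0,2,25,0,0,0,0,0,2,60,0,0,0,0,0,2,90,0,0,0,0,0,2,107,0,0,0,0,0,2,107,0,0,0,0,0,2,107,0,0,0,0,0,2,107,0,0,0,0.85,0,2,107,0,0,0,0.85,0,2,107,0,0,0,0.85,0,2,107,0,0,0,0.85])

```text
time: 18.2
tool_pos: [0.4897, 0.1116, 0.0717]
orientation: [[-0.988, -0.151, 0.001], [-0.151, 0.988, 0.0], [-0.001, 0.0, -1.0]]
force: [-0.5, 0.1, -0.1]
finger_gap: 0.0723
finger_force: 0.0
```

Call:
play_rows(targets=[0,0,-30,0,0,0,0.85,0,0,-70,0,0,0,0.85,0,0,-105,0,0,0,1,0,0,-105,0,0,0,1,0,0,-105,0,0,0,1])

```text
time: 18.7
tool_pos: [0.49, 0.1118, 0.1772]
orientation: [[-0.988, -0.152, 0.002], [-0.152, 0.988, 0.001], [-0.002, 0.001, -1.0]]
force: [0.2, -0.1, -1.1]
finger_gap: 0.0857
finger_force: 0.0
```

```bash
python3 - <<'E'
from h import *
o=st()
s=snap('top');lids(s)
mv([.4665,-.389,.17],68.2)
E
```

```text
18.7 pos [0.49   0.1118 0.1772] F [ 0.2211 -0.1164 -1.1358] gap 0.08566395005326655 ff 0.0 q [-29.8373  14.6056  18.3467  99.535   -4.9908  66.521   88.6606]
lid px [279. 217.] rect [0.6369 0.0568] [0.0866 0.0316] ang 33.9 mean [0.6383 0.0561] z 0.09182001351467385
lid px [251. 218.] rect [0.6132 0.1184] [0.055  0.0552] ang 9.8 mean [0.6122 0.1176] z 0.09821301531809228
lid px [247. 235.] rect [0.5666 0.1131] [0.0227 0.037 ] ang 4.7 mean [0.5683 0.1109] z 0.09832442148231485
lid px [234. 266.] rect [0.486  0.1105] [0.0605 0.0539] ang 8.0 mean [0.4876 0.1105] z 0.09827855496889068
lid px [266. 275.] rect [0.4962 0.033 ] [0.0335 0.1017] ang 74.0 mean [0.4932 0.0335] z 0.0914162010894319
lid px [439. 346.] rect [ 0.4663 -0.3886] [0.0541 0.0557] ang 67.5 mean [ 0.4657 -0.3888] z 0.09460556012045988
-> [0.4665, -0.389, 0.17] 68.2 shift [  98.1 -491.4    6. ] rot [-0.01 -0.05 30.53] dist 501.0
```

Call:
play_rows(targets=[8,-40,6,0,0,3,1,16,-80,6,0,0,6,1,24,-120,6,0,0,9,1,32,-160,6,0,0,12,1,40,-200,6,0,0,15,1,48,-240,6,0,0,18,1,56,-280,6,0,0,21,1,64,-320,6,0,0,24,1,72,-360,6,0,0,27,1,80,-400,6,0,0,30,1])

```text
time: 19.75
tool_pos: [0.4697, -0.2965, 0.1684]
orientation: [[-0.931, 0.365, -0.003], [0.365, 0.931, 0.002], [0.004, 0.001, -1.0]]
force: [0.7, 0.1, 0.4]
finger_gap: 0.0856
finger_force: 0.0
```

Call:
play_rows(targets=[0,0,0,0,0,0,1,0,0,0,0,0,0,1,0,0,0,0,0,0,1])

```text
time: 20.05
tool_pos: [0.4708, -0.2939, 0.1689]
orientation: [[-0.932, 0.361, -0.002], [0.361, 0.932, 0.003], [0.003, 0.002, -1.0]]
force: [0.3, 1.0, 0.3]
finger_gap: 0.0856
finger_force: 0.0
```

```bash
python3 - <<'E'
from h import *
o=st()
s=snap('wrist');lids(s)
s=snap('top');lids(s)
mv([.4675,-.3885,.17],68)
mv([.4675,-.3885,.062],68)
E
```

```text
20.05 pos [ 0.4708 -0.2939  0.1689] F [0.2654 1.0209 0.323 ] gap 0.08556007175278736 ff 0.0 q [  4.6474  23.2951  34.9195  92.3185 -14.0727  69.0213 111.3018]
lid px [188. 283.] rect [ 0.4679 -0.3883] [0.053  0.0521] ang 67.1 mean [ 0.4613 -0.3855] z 0.09630726223917206
lid px [279. 217.] rect [0.6351 0.0546] [0.0872 0.0263] ang 28.9 mean [0.6371 0.055 ] z 0.0915698162332179
lid px [251. 218.] rect [0.6128 0.1186] [0.055  0.0549] ang 9.9 mean [0.6124 0.1175] z 0.09769530831273956
lid px [241. 242.] rect [0.5493 0.1187] [0.0552 0.0549] ang 8.3 mean [0.5483 0.1176] z 0.09813927178909956
lid px [235. 267.] rect [0.4847 0.1104] [0.0625 0.0543] ang 8.2 mean [0.4855 0.1091] z 0.0980434871987369
lid px [267. 274.] rect [0.5002 0.0321] [0.0248 0.0951] ang 82.7 mean [0.4952 0.032 ] z 0.0918804650277735
lid px [440. 348.] rect [ 0.4667 -0.3895] [0.0534 0.0551] ang 66.7 mean [ 0.4612 -0.3927] z 0.09460414572456098
-> [0.4675, -0.3885, 0.17] 68 shift [-30.5 -89.9  -0.6] rot [ 0.08 -0.09  0.89] dist 95.0
-> [0.4675, -0.3885, 0.062] 68 shift [-30.7 -90.  107.4] rot [ 0.08 -0.09  0.89] dist 143.0
```

Call:
play_rows(targets=[-13,-38,0,0,0,0.9,1,-25,-72,0,0,0,0.9,1,-31,-90,5,0,0,0.9,1,-31,-90,15,0,0,0.9,1,-31,-90,50,0,0,0.9,1,-31,-90,85,0,0,0.9,1,-31,-90,106,0,0,0.9,1,-31,-90,106,0,0,0.9,1,-31,-90,106,0,0,0.9,0,-31,-90,106,0,0,0.9,0])

```text
time: 21.15
tool_pos: [0.4687, -0.391, 0.0661]
orientation: [[-0.926, 0.376, 0.003], [0.376, 0.926, -0.002], [-0.003, -0.0, -1.0]]
force: [0.1, -0.2, 0.3]
finger_gap: 0.0593
finger_force: 0.0
```

Call:
play_rows(targets=[0,0,0,0,0,0,0,0,0,0,0,0,0,0,0,0,0,0,0,0,0,0,0,0,0,0,0,0])

```text
time: 21.55
tool_pos: [0.469, -0.391, 0.0666]
orientation: [[-0.926, 0.377, 0.004], [0.377, 0.926, -0.001], [-0.004, 0.001, -1.0]]
force: [0.5, 2.2, 7.1]
finger_gap: 0.0532
finger_force: 64.5
```

Call:
play_rows(targets=[0,0,-15,0,0,0,0,0,0,-35,0,0,0,0,0,0,-55,0,0,0,0,0,0,-65,0,0,0,0,0,0,-65,0,0,0,0,0,0,-65,0,0,0,0,0,0,-65,0,0,0,0,0,0,-65,0,0,0,0])

```text
time: 22.35
tool_pos: [0.4666, -0.3903, 0.128]
orientation: [[-0.926, 0.378, -0.002], [0.378, 0.926, 0.002], [0.003, 0.001, -1.0]]
force: [0.7, 0.4, -4.9]
finger_gap: 0.053
finger_force: 64.9
```

```bash
python3 - <<'E'
from h import *
o=st()
mv([.622,-.2925,.14],68)
E
```

```text
22.35 pos [ 0.4666 -0.3903  0.128 ] F [ 0.6787  0.4191 -4.8717] gap 0.05303481482957707 ff 64.93898034095764 q [ 15.3455  31.8251  34.5558  86.4774 -18.8354  67.7318 120.9094]
-> [0.622, -0.2925, 0.14] 68 shift [-107.   149.2  -12.2] rot [ 0.04 -0.14 -0.18] dist 184.0
```

Heavy (about 5 N): this is the full one. To the mat.

Call:
play_rows(targets=[-12,17,-5,0,0,0,0,-30,42,-12,0,0,0,0,-50,70,-12,0,0,0,0,-70,98,-12,0,0,0,0,-90,126,-12,0,0,0,0,-102,142,-12,0,0,0,0,-107,149,-12,0,0,0,0,-107,149,-12,0,0,0,0,-107,149,-12,0,0,0,0,-107,149,-12,0,0,0,0])

```text
time: 23.35
tool_pos: [0.6204, -0.296, 0.1415]
orientation: [[-0.924, 0.381, -0.002], [0.381, 0.924, -0.001], [0.001, -0.002, -1.0]]
force: [-0.1, -0.7, -5.8]
finger_gap: 0.0529
finger_force: 64.9
```

```bash
python3 - <<'E'
from h import *
o=st()
mv([.622,-.2925,.072],68)
E
```

```text
23.35 pos [ 0.6204 -0.296   0.1415] F [-0.1494 -0.7066 -5.8111] gap 0.05293294823894429 ff 64.85303521156311 q [  6.0105  40.1144  32.6153  70.2913 -20.9078  75.3655 105.2045]
-> [0.622, -0.2925, 0.072] 68 shift [-0.3  4.  69.5] rot [-0.11 -0.05 -0.41] dist 70.0
```

Call:
play_rows(targets=[0,3,20,0,0,0,0,0,3,45,0,0,0,0,0,3,62,0,0,0,0,0,3,69,0,0,0,0,0,3,70,0,0,0,0,0,3,70,0,0,0,0,0,3,70,0,0,0,0,0,3,70,0,0,0,1,0,3,70,0,0,0,1,0,3,70,0,0,0,1])

```text
time: 24.35
tool_pos: [0.6247, -0.2913, 0.073]
orientation: [[-0.926, 0.377, 0.003], [0.377, 0.926, -0.002], [-0.003, -0.0, -1.0]]
force: [0.1, -1.0, 0.1]
finger_gap: 0.0854
finger_force: 0.0
```

Call:
play_rows(targets=[0,0,0,0,0,0,1,0,0,-30,0,0,0,1,0,0,-70,0,0,0,1,0,0,-110,0,0,0,1,0,0,-130,0,0,0,1,0,0,-130,0,0,0,1])

```text
time: 24.95
tool_pos: [0.6257, -0.2924, 0.2066]
orientation: [[-0.926, 0.377, 0.008], [0.377, 0.926, -0.005], [-0.009, -0.001, -1.0]]
force: [0.6, 0.2, -0.8]
finger_gap: 0.0855
finger_force: 0.0
```

```bash
python3 - <<'E'
from h import *
o=st()
s=snap('wrist');lids(s)
s=snap('top');lids(s)
c=np.radians(8.7)
G=np.array([.5645,.039]); 
print(mv([*G,.2],98.7))
E
```

```text
24.95 pos [ 0.6257 -0.2924  0.2066] F [ 0.6074  0.1851 -0.8183] gap 0.08549281170627299 ff 0.0 q [  5.9856  37.9805  33.3828  64.4516 -20.0192  82.3548 103.8444]
lid px [324. 230.] rect [ 0.6241 -0.2884] [0.0525 0.0525] ang 67.4 mean [ 0.6241 -0.2889] z 0.10045157783552164
lid px [279. 218.] rect [0.6348 0.0544] [0.0847 0.0263] ang 29.0 mean [0.6367 0.0544] z 0.09163504657239921
lid px [251. 218.] rect [0.6129 0.1182] [0.0551 0.055 ] ang 7.8 mean [0.6118 0.1175] z 0.09813759530460797
lid px [241. 242.] rect [0.5495 0.1187] [0.0559 0.0551] ang 7.9 mean [0.5483 0.1177] z 0.09809292976760502
lid px [415. 268.] rect [ 0.6213 -0.2893] [0.054  0.0563] ang 67.7 mean [ 0.6209 -0.2895] z 0.09819048390959284
lid px [234. 267.] rect [0.4845 0.1103] [0.0627 0.0551] ang 6.0 mean [0.4853 0.1092] z 0.09836752089667807
lid px [271. 265.] rect [0.5198 0.0327] [0.0564 0.0107] ang 3.2 mean [0.5194 0.0317] z 0.09194581545052244
-> [np.float64(0.5645), np.float64(0.039), 0.2] 98.7 shift [179.3 282.9   1.4] rot [ -0.     0.04 -30.88] dist 335.0
(array([179.325 , 282.9062,   1.4277]), array([ -0.0024,   0.0377, -30.8844]))
```

The mat caddy stands about 3 mm off centre, and all three empties are in the basket. Now hover near the bail.

Call:
play_rows(targets=[17,28,-5,0,0,-3,1,37,58,-10,0,0,-7,1,57,89,-10,0,0,-11,1,77,120,-10,0,0,-15,1,97,151,-10,0,0,-19,1,117,182,-10,0,0,-23,1,137,213,-10,0,0,-27,1,156,243,-10,0,0,-31,0.7,168,262,-10,0,0,-31,0.6,170,265,-10,0,0,-31,0.6])

```text
time: 26.05
tool_pos: [0.5646, 0.0242, 0.2091]
orientation: [[-0.987, -0.161, -0.005], [-0.161, 0.987, 0.003], [0.004, 0.003, -1.0]]
force: [0.8, 0.1, 0.2]
finger_gap: 0.0511
finger_force: 0.0
```

Call:
play_rows(targets=[0,0,0,0,0,0,0.6,0,0,0,0,0,0,0.6,0,0,0,0,0,0,0.6])

```text
time: 26.35
tool_pos: [0.5664, 0.0162, 0.2111]
orientation: [[-0.989, -0.149, -0.0], [-0.149, 0.989, -0.002], [0.0, -0.001, -1.0]]
force: [0.2, -0.5, -0.1]
finger_gap: 0.0513
finger_force: 0.0
```

```bash
cat >> h.py <<'E'
def grip(s,P):
    h=cv2.cvtColor(s['color'],cv2.COLOR_RGB2HSV)
    m=(h[...,0]<14)&(h[...,1]>110)&(h[...,2]>50)&(P[...,2]>.06)&(P[...,2]<.28)&(P[...,0]<.66)&(P[...,0]>.45)&(P[...,1]<.4)&(P[...,1]>-.05)
    N,l,t,ce=cv2.connectedComponentsWithStats(m.astype(np.uint8))
    for i in range(1,N):
        if t[i,4]>15:
            q=P[l==i];r=cv2.minAreaRect(q[:,:2].astype(np.float32));print('grip',ce[i].round(),t[i,4],q.mean(0),'zmax',np.percentile(q[:,2],95),np.round(r[0],4),np.round(r[1],4),round(r[2],1))
E
python3 - <<'E'
from h import *
o=st()
for n in('wrist','top','scene'):
    s=snap(n,'b_'+n+'.png');grip(s,pts(s))
E
```

```text
26.35 pos [0.5664 0.0162 0.2111] F [ 0.2008 -0.4953 -0.1115] gap 0.05133885376215734 ff 0.0 q [-21.8448  21.3944  25.3106  86.6073  -9.2404  74.1005 103.0665]
grip [351. 240.] 944 [0.569  0.0405 0.0975] zmax 0.0993370023761773 [0.5679 0.0409] [0.0467 0.0147] 9.0
grip [275. 245.] 79 [0.5663 0.0394 0.0963] zmax 0.09974383064398566 [0.5661 0.0397] [0.044  0.0109] 8.9
grip [315. 256.] 61 [0.5655 0.0443 0.0937] zmax 0.09900546500868201 [0.5671 0.0435] [0.0475 0.0149] 10.6
```

View pics/b_wrist.png

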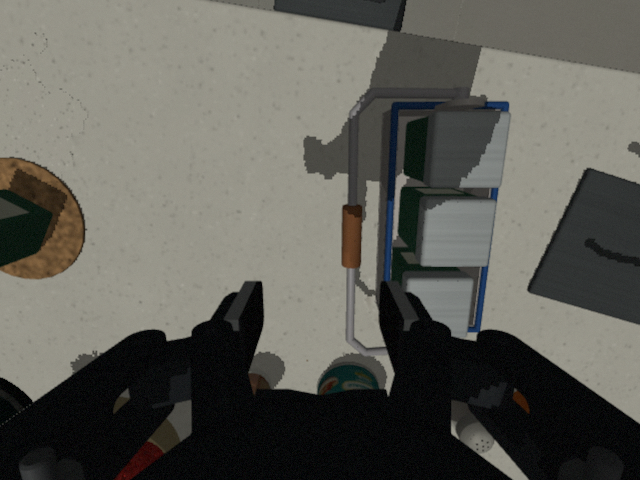

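Wrist view: bail grip at (351,236) and three caddies standing in the basket at (460,150)–(435,300). I work out the tilted approach.

```bash
cat >> h.py <<'E'
from scipy.spatial.transform import Rotation as Ro
C=np.array([.555,.1195,.08]);YH=np.array([-.151,.9885,0])
def bar(phi): return C-.08*np.cos(np.radians(phi))*YH+np.array([0,0,.08*np.sin(np.radians(phi))])
def tpose(phi,tilt,d,lead=0,yaw=98.7):
    """TCP pose: bar at phi sits d behind the TCP, tool tilted so z leans to basket +y; lead = offset along tool y"""
    a=np.radians(yaw);y=np.array([np.cos(a),np.sin(a),0]);z=np.array([0,0,-1.]);x=np.cross(y,z)
    R=np.stack([x,y,z],1)@Ro.from_euler('x',-tilt,degrees=True).as_matrix()
    return bar(phi)+R[:,2]*d+R[:,1]*lead,R
def rel(lst):
    o=env.get_obs();R0=np.array(o['orientation']);p0=np.array(o['tool_pos'])
    for a in lst:
        p,R=tpose(*a);print(a,'shift',((p-p0)@R0*1000).round(1),'rot',Ro.from_matrix(R0.T@R).as_rotvec(degrees=True).round(1),'p',p)
E
python3 - <<'E'
from h import *
rel([(7,35,-.06),(7,35,.022),(7,35,.022)])
E
```

```text
(7, 35, -0.06) shift [ -4.1 -11.2  72.4] rot [-35.   0.  -0.] p [0.5722 0.007  0.1389]
(7, 35, 0.022) shift [ -4.1  35.9 139.6] rot [-35.   0.  -0.] p [0.5651 0.0535 0.0717]
(7, 35, 0.022) shift [ -4.1  35.9 139.6] rot [-35.   0.  -0.] p [0.5651 0.0535 0.0717]
```

Call:
play_rows(targets=[-4,-30,15,-7,0,0,0.6,-4,-30,20,-14,0,0,0.6,-4,-30,30,-21,0,0,0.6,-4,-30,40,-28,0,0,0.6,-4,-30,50,-35,0,0,0.6,-4,-20,60,-35,0,0,0.6,-4,-11,72,-35,0,0,0.6,-4,-11,72,-35,0,0,0.6,-4,-11,72,-35,0,0,0.6,-4,-11,72,-35,0,0,0.6])

```text
time: 27.5
tool_pos: [0.5726, 0.0083, 0.1403]
orientation: [[-0.988, -0.127, -0.086], [-0.153, 0.81, 0.566], [-0.002, 0.572, -0.82]]
force: [0.7, 0.1, -0.2]
finger_gap: 0.0516
finger_force: 0.0
```

```bash
python3 - <<'E'
from h import *
o=st()
s=snap('wrist','b2.png');grip(s,pts(s))
rel([(7,35,-.06),(7,35,.022)])
E
```

```text
27.5 pos [0.5726 0.0083 0.1403] F [ 0.6625  0.1323 -0.2054] gap 0.051554332188356804 ff 0.0 q [  4.9888  35.3068  17.9176  84.561  -40.1253  84.0748 132.7979]
grip [318. 256.] 1622 [0.5679 0.0375 0.0965] zmax 0.09905006745857409 [0.5672 0.0392] [0.0493 0.0145] 7.7
grip [477. 418.] 32 [0.5843 0.0146 0.2161] zmax 0.21929919129285666 [0.5843 0.0148] [0.0047 0.0014] 82.5
(7, 35, -0.06) shift [ 0.6 -1.8  0.5] rot [-0.1  0.   0.2] p [0.5722 0.007  0.1389]
(7, 35, 0.022) shift [ 0.6 -1.7 82.5] rot [-0.1  0.   0.2] p [0.5651 0.0535 0.0717]
```

View pics/b2.png

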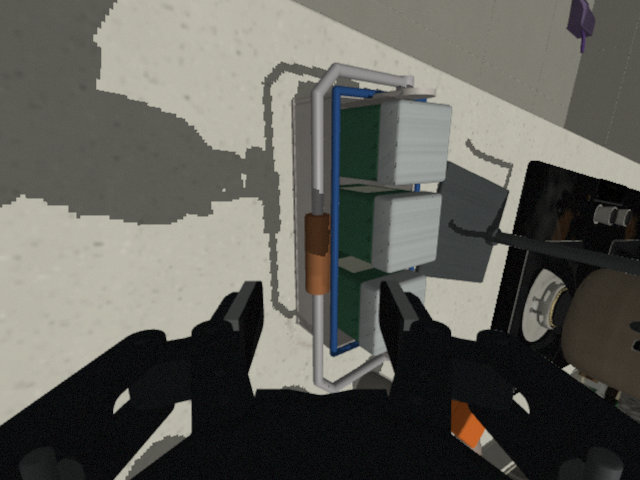

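Grip (318,255) lies centred between the fingers. Advance.

Call:
play_rows(targets=[1,-1,20,0,0,0,0.6,1,-1,45,0,0,0,0.6,1,-1,68,0,0,0,0.6,1,-1,82,0,0,0,0.6,1,-1,82,0,0,0,0.6,1,-1,82,0,0,0,0.45,1,-1,82,0,0,0,0.45,1,-1,82,0,0,0,0.45])

```text
time: 28.35
tool_pos: [0.5649, 0.053, 0.0726]
orientation: [[-0.988, -0.126, -0.085], [-0.152, 0.81, 0.566], [-0.002, 0.572, -0.82]]
force: [1.1, -0.6, -0.0]
finger_gap: 0.0385
finger_force: 0.0
```

```bash
python3 - <<'E'
from h import *
o=st()
rel([(7,35,.022),(20,35,.022,.011),(35,35,.022,.011),(50,32,.022,.011),(65,24,.022,.011),(80,12,.022,.011),(90,0,.022,.011),(92,0,.022,.011)])
E
```

```text
28.35 pos [0.5649 0.053  0.0726] F [ 1.12   -0.6473 -0.0227] gap 0.038506809176085934 ff 0.0 q [  2.0238  37.6711  16.0547  91.2504 -42.8358  74.8458 135.1201]
(7, 35, 0.022) shift [-0.3 -0.1  0.9] rot [-0.1  0.1  0.1] p [0.5651 0.0535 0.0717]
(20, 35, 0.022, 0.011) shift [ -0.3  24.5 -11.1] rot [-0.1  0.1  0.1] p [0.5631 0.0666 0.0956]
(35, 35, 0.022, 0.011) shift [ -0.4  43.  -20.8] rot [-0.1  0.1  0.1] p [0.5616 0.0761 0.1142]
(50, 32, 0.022, 0.011) shift [ -0.4  62.2 -24.8] rot [2.9 0.1 0.1] p [0.5596 0.0894 0.1285]
(65, 24, 0.022, 0.011) shift [ -0.4  79.8 -22.7] rot [10.9  0.1  0.1] p [0.5572 0.1049 0.1369]
(80, 12, 0.022, 0.011) shift [ -0.5  94.7 -15.6] rot [22.9  0.1  0.1] p [0.5548 0.1209 0.1396]
(90, 0, 0.022, 0.011) shift [ -0.5 101.6  -8.9] rot [34.9  0.1  0.1] p [0.5533 0.1304 0.138 ]
(92, 0, 0.022, 0.011) shift [ -0.5 103.9  -7.2] rot [34.9  0.1  0.1] p [0.5529 0.1331 0.138 ]
```

Call:
play_rows(targets=[0,12,-5,0,0,0,0.45,0,24,-11,0,0,0,0.45,0,34,-16,0,0,0,0.45,0,43,-21,0,0,0,0.45,0,53,-23,1,0,0,0.45,0,62,-25,3,0,0,0.45,0,71,-24,7,0,0,0.45,0,80,-23,11,0,0,0.45,0,87,-19,17,0,0,0.45,0,95,-16,23,0,0,0.45])

```text
time: 29.35
tool_pos: [0.5529, 0.1235, 0.1403]
orientation: [[-0.988, -0.15, -0.03], [-0.153, 0.967, 0.203], [-0.001, 0.205, -0.979]]
force: [0.1, 0.0, -0.5]
finger_gap: 0.0385
finger_force: 0.3
```

```bash
python3 - <<'E'
from h import *
o=st()
s=snap('wrist','b3.png');grip(s,pts(s))
s=snap('scene','b3s.png');grip(s,pts(s))
rel([(80,12,.022,.011),(90,0,.022,.011),(90,0,.02,0)])
E
```

```text
29.35 pos [0.5529 0.1235 0.1403] F [ 0.0857  0.022  -0.5149] gap 0.0385424530439458 ff 0.262236837297678 q [-22.3297  24.6299  21.3313  93.1195 -22.434   66.6914 105.6362]
grip [293. 328.] 3396 [0.5558 0.1078 0.1674] zmax 0.1690711549606989 [0.5565 0.108 ] [0.0496 0.0152] 10.1
grip [298. 261.] 54 [0.5441 0.1207 0.1644] zmax 0.1685670692874685 [0.5436 0.1196] [0.0168 0.0299] 86.9
(80, 12, 0.022, 0.011) shift [ -1.1 -12.4  -0.9] rot [ 0.3 -0.1  1. ] p [0.5548 0.1209 0.1396]
(90, 0, 0.022, 0.011) shift [-1.3 -3.4  2.7] rot [12.3  0.   1. ] p [0.5533 0.1304 0.138 ]
(90, 0, 0.02, 0) shift [ -1.1 -13.7  -1.6] rot [12.3  0.   1. ] p [0.555  0.1195 0.14  ]
```

View pics/b3s.png

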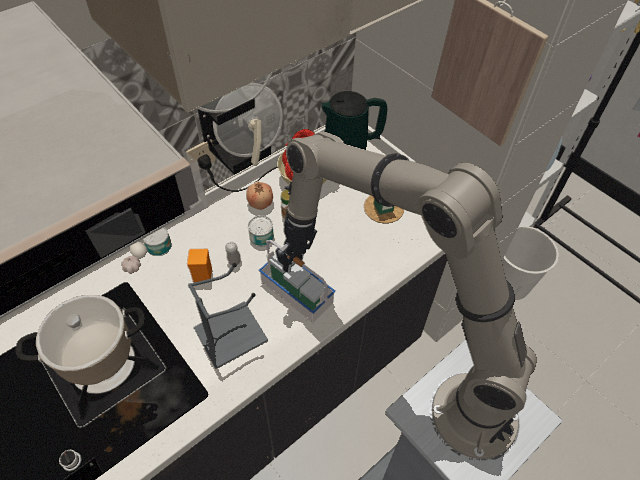

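Scene view: the bail stands nearly upright (298,262) with the caddies in the basket. I make the tool vertical and close on the grip at upright.

Call:
play_rows(targets=[-1,-5,0,6,0,0.5,0.45,-1,-8,0,12,0,1,0.45,-1,-13,-1,12,0,1,0.45,-1,-13,-1,12,0,1,0.3,-1,-13,-1,12,0,1,0.2,-1,-13,-1,12,0,1,0,-1,-13,-1,12,0,1,0,-1,-13,-1,12,0,1,0,-1,-13,-1,12,0,1,0,-1,-13,-1,12,0,1,0])

```text
time: 30.45
tool_pos: [0.5562, 0.1081, 0.1377]
orientation: [[-0.991, -0.135, -0.002], [-0.135, 0.991, -0.002], [0.002, -0.001, -1.0]]
force: [-3.4, -3.7, 3.3]
finger_gap: 0.0141
finger_force: 58.6
```

```bash
python3 - <<'E'
from h import *
o=st();print(o['orientation'])
s=snap('wrist');P=pts(s);hsv=cv2.cvtColor(s['color'],cv2.COLOR_RGB2HSV);grip(s,P)
s=snap('top');lids(s);grip(s,pts(s))
E
```

```text
30.45 pos [0.5562 0.1081 0.1377] F [-3.3948 -3.7338  3.3431] gap 0.014079645833212726 ff 58.575294613838196 q [-30.8365  24.8682  24.8384  92.6298 -11.1531  65.1214  94.4816]
[[-0.9908 -0.1352 -0.0023]
 [-0.1352  0.9908 -0.0015]
 [ 0.0025 -0.0012 -1.    ]]
grip [323. 331.] 2719 [0.5575 0.1093 0.1676] zmax 0.16907468902420006 [0.5565 0.1081] [0.0494 0.0145] 9.7
lid px [259. 213.] rect [0.6279 0.1038] [0.0316 0.0212] ang 10.5 mean [0.6298 0.1019] z 0.09811882283051729
lid px [233. 243.] rect [0.5439 0.1341] [0.0452 0.0234] ang 10.9 mean [0.5399 0.1339] z 0.09836847868758816
lid px [247. 245.] rect [0.5492 0.1015] [0.0479 0.0213] ang 1.2 mean [0.5448 0.1003] z 0.09769721179788515
lid px [228. 265.] rect [0.4815 0.124 ] [0.0609 0.0269] ang 10.5 mean [0.4842 0.1243] z 0.0984707393762248
lid px [415. 268.] rect [ 0.6214 -0.2891] [0.0543 0.0543] ang 68.3 mean [ 0.6198 -0.2888] z 0.09821924256116345
lid px [241. 268.] rect [0.487  0.0939] [0.0599 0.0204] ang 7.8 mean [0.4875 0.0942] z 0.09791283983614743
grip [241. 236.] 31 [0.5412 0.1057 0.1663] zmax 0.17029334969167004 [0.5419 0.1059] [0.0194 0.0095] 11.2
```

Call:
play_rows(targets=[0,4,-1,0,0,0,0,0,8,-1,0,0,0,0,0,12,-2,0,0,0,0,0,12,-2,0,0,0,0,0,12,-2,0,0,0,0,0,12,-2,0,0,0,0])

```text
time: 31.15
tool_pos: [0.5554, 0.1179, 0.1403]
orientation: [[-0.991, -0.134, -0.001], [-0.134, 0.991, -0.005], [0.001, -0.005, -1.0]]
force: [-3.0, -7.0, 6.7]
finger_gap: 0.0141
finger_force: 58.9
```

```bash
python3 - <<'E'
from h import *
o=st();print(o['orientation'])
s=snap('scene','c1.png');P=pts(s);hsv=cv2.cvtColor(s['color'],cv2.COLOR_RGB2HSV)
m=(hsv[...,0]>100)&(hsv[...,0]<130)&(hsv[...,1]>100)&(P[...,2]>.05)&(P[...,2]<.08)&(P[...,0]>.4)&(P[...,0]<.7)&(P[...,1]>0)&(P[...,1]<.25)
q=P[m];print(q.mean(0),q.min(0),q.max(0))
cv2.imwrite('pics/c1c.png',cv2.resize(s['color'][170:350,180:380,::-1],None,fx=3,fy=3,interpolation=cv2.INTER_CUBIC))
E
```

```text
31.15 pos [0.5554 0.1179 0.1403] F [-3.0319 -7.035   6.6745] gap 0.01413195315534606 ff 58.89697551727295 q [-31.9006  24.8112  24.8029  92.3039 -10.8614  65.4033  93.1256]
[[-0.991  -0.1338 -0.0006]
 [-0.1338  0.991  -0.0049]
 [ 0.0012 -0.0048 -1.    ]]
[0.5328 0.1377 0.0627] [0.4473 0.0656 0.0535] [0.6522 0.1851 0.0739]
```

View pics/c1c.png

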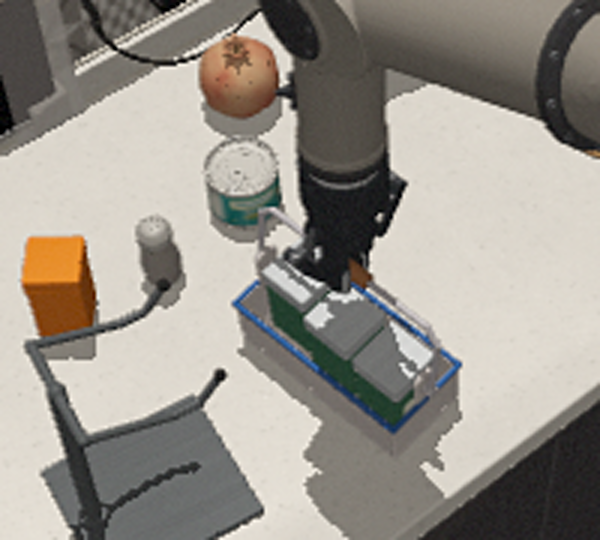

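Upright, with the basket still on the worktop. Lift.

Call:
play_rows(targets=[0,0,-5,0,0,0,0,0,0,-12,0,0,0,0,0,0,-22,0,0,0,0,0,0,-34,0,0,0,0,0,0,-48,0,0,0,0,0,0,-60,0,0,0,0,0,0,-70,0,0,0,0,0,0,-78,0,0,0,0,0,0,-82,0,0,0,0,0,0,-82,0,0,0,0])

```text
time: 32.2
tool_pos: [0.5552, 0.1214, 0.2221]
orientation: [[-0.991, -0.136, -0.001], [-0.136, 0.991, 0.0], [0.001, 0.0, -1.0]]
force: [0.3, 0.5, -7.6]
finger_gap: 0.0141
finger_force: 58.5
```

Call:
play_rows(targets=[0,0,0,0,0,3,0,0,0,0,0,0,6,0,0,0,0,0,0,9,0,0,0,0,0,0,12,0,0,0,0,0,0,15,0,0,0,0,0,0,16,0,0,0,0,0,0,16,0,0,0,0,0,0,16,0,0,0,0,0,0,16,0])

```text
time: 33.1
tool_pos: [0.5548, 0.1214, 0.2214]
orientation: [[-0.99, 0.142, -0.002], [0.142, 0.99, -0.0], [0.002, -0.001, -1.0]]
force: [-0.1, -0.1, -7.3]
finger_gap: 0.0145
finger_force: 58.5
```

```bash
python3 - <<'E'
from h import *
o=st();print(o['orientation'])
mv([.5575,.307,.221],81.7)
s=snap('scene','d1.png');P=pts(s);grip(s,P)
s=snap('wrist','d1w.png');P=pts(s);grip(s,P);lids(s,P,.15,.2)
cv2.imwrite('pics/d1c.png',np.hstack([cv2.resize(s['color'][:,:,::-1],(400,300)),cv2.resize(ld('top0.npz')['color'][:2,:2],(2,300))]))
E
```

```text
33.1 pos [0.5548 0.1214 0.2214] F [-0.1355 -0.1312 -7.3279] gap 0.014462700526566244 ff 58.47959876060486 q [-34.6619  21.6224  28.5775  85.3972 -10.4798  75.7597  76.6721]
[[-0.9899  0.1417 -0.002 ]
 [ 0.1417  0.9899 -0.0002]
 [ 0.002  -0.0005 -1.    ]]
-> [0.5575, 0.307, 0.221] 81.7 shift [ 23.6 184.2   0.3] rot [-0.03 -0.11  0.15] dist 186.0
grip [296. 243.] 54 [0.544  0.1246 0.2474] zmax 0.25217340540417715 [0.5467 0.1241] [0.0135 0.0347] 72.5
grip [322. 328.] 3090 [0.5556 0.1222 0.2511] zmax 0.2526542313253367 [0.5553 0.1213] [0.0147 0.0501] 82.7
lid px [299. 118.] rect [0.4774 0.1225] [0.0058 0.0297] ang 80.4 mean [0.4753 0.1221] z 0.18268728343235513
lid px [372. 278.] rect [0.5674 0.1464] [0.0255 0.0298] ang 85.8 mean [0.5655 0.1493] z 0.18470075171931097
lid px [297. 268.] rect [0.5543 0.1082] [0.0025 0.0113] ang 80.7 mean [0.5545 0.1082] z 0.1825005478324178
lid px [301. 383.] rect [0.6277 0.1002] [0.0113 0.019 ] ang 80.2 mean [0.629  0.0989] z 0.1832903989969244
lid px [342. 382.] rect [0.6309 0.1239] [0.0062 0.0153] ang 83.1 mean [0.6311 0.1242] z 0.18417781265170086
```

View pics/d1w.png

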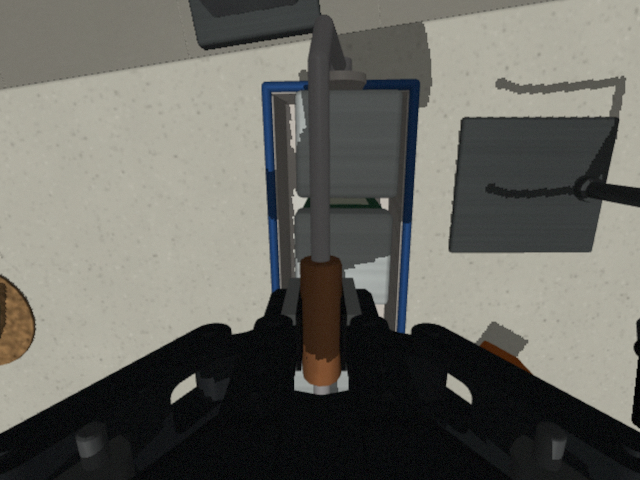

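Wrist view: grip (322,320) held, basket level beneath with the caddies in place. I slide it over the prongs.

Call:
play_rows(targets=[1,7,4,0,0,0,0,4,22,4,0,0,0,0,6,40,4,0,0,0,0,9,60,4,0,0,0,0,12,80,4,0,0,0,0,14,95,4,0,0,0,0,16,108,4,0,0,0,0,17,115,4,0,0,0,0,17,115,4,0,0,0,0,17,115,4,0,0,0,0])

```text
time: 34.2
tool_pos: [0.5546, 0.2363, 0.2174]
orientation: [[-0.99, 0.143, -0.002], [0.143, 0.99, -0.002], [0.002, -0.002, -1.0]]
force: [-0.5, -0.6, -7.6]
finger_gap: 0.0139
finger_force: 58.6
```

```bash
python3 - <<'E'
from h import *
o=st()
mv([.5575,.307,.217],81.7)
mv([.5575,.307,.178],81.7)
s=snap('scene','e1.png');grip(s,pts(s))
s2=snap('wrist');grip(s2,pts(s2))
cv2.imwrite('pics/e1c.png',cv2.resize(s['color'][150:390,140:380,::-1],None,fx=2.5,fy=2.5,interpolation=cv2.INTER_CUBIC))
E
```

```text
34.2 pos [0.5546 0.2363 0.2174] F [-0.4544 -0.5946 -7.6079] gap 0.013874158526007822 ff 58.55004608631134 q [-42.3705  25.8555  26.312   79.7084 -11.3629  77.1954  65.9527]
-> [0.5575, 0.307, 0.217] 81.7 shift [ 7.2 70.4  0.3] rot [-0.12 -0.09  0.06] dist 71.0
-> [0.5575, 0.307, 0.178] 81.7 shift [ 7.2 70.5 39.3] rot [-0.12 -0.09  0.06] dist 81.0
grip [258. 268.] 60 [0.5455 0.239  0.2436] zmax 0.24671204975617728 [0.5496 0.2374] [0.0135 0.0428] 73.4
grip [322. 327.] 3425 [0.5549 0.2364 0.2471] zmax 0.24863572580083554 [0.5549 0.2358] [0.0151 0.0496] 82.9
```

View pics/e1c.png

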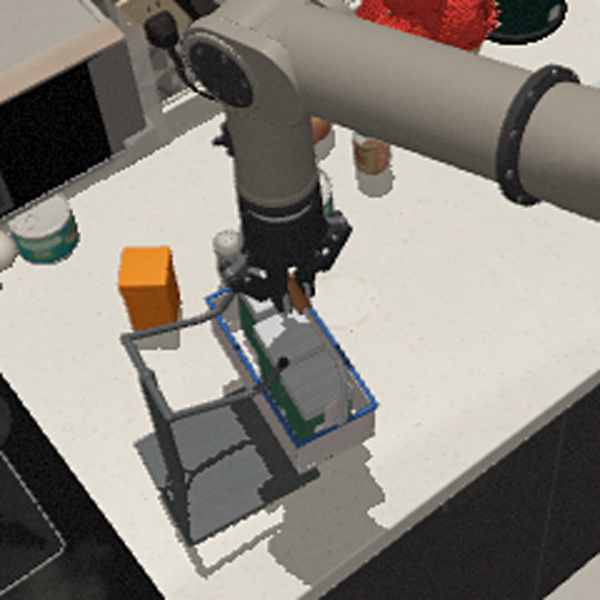

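```bash
python3 - <<'E'
from h import *
s=ld('top0.npz');P=pts(s)
for u,v in((243,160),(243,163),(211,140),(245,178)): print(u,v,P[v,u])
B=np.array([.5575,.307]);c,n=np.cos(np.radians(-8.3)),np.sin(np.radians(-8.3))
for a in(.106,-.106): print(B+a*np.array([c,n]))
E
```

```text
243 160 [0.7519 0.193  0.0909]
243 163 [0.7451 0.1906 0.0888]
211 140 [0.7738 0.2867 0.0995]
245 178 [0.7305 0.1862 0.0328]
[0.6624 0.2917]
[0.4526 0.3223]
```

Call:
play_rows(targets=[1,8,0,0,0,0,0,2,22,0,0,0,0,0,4,38,0,0,0,0,0,6,54,0,0,0,0,0,7,65,0,0,0,0,0,7,70,0,0,0,0,0,7,70,0,0,0,0,0,7,70,0,0,0,0,0,7,70,0,0,0,0,0])

```text
time: 35.2
tool_pos: [0.5579, 0.3061, 0.2175]
orientation: [[-0.99, 0.144, -0.001], [0.144, 0.99, -0.002], [0.001, -0.002, -1.0]]
force: [0.4, -0.4, -7.4]
finger_gap: 0.0141
finger_force: 58.6
```

```bash
python3 - <<'E'
from h import *
o=st()
mv([.5575,.307,.181],81.7)
s2=snap('wrist','f1.png');grip(s2,pts(s2))
E
```

```text
35.2 pos [0.5579 0.3061 0.2175] F [ 0.3502 -0.3787 -7.3765] gap 0.014082236385836354 ff 58.57867956161499 q [-45.8854  29.9205  25.1997  73.4661 -12.4164  79.3973  60.3466]
-> [0.5575, 0.307, 0.181] 81.7 shift [ 0.5  0.9 36.5] rot [-0.11 -0.07 -0.  ] dist 37.0
grip [321. 322.] 4052 [0.5561 0.3068 0.2467] zmax 0.24860281352896008 [0.5579 0.3065] [0.0153 0.0498] 81.8
```

View pics/f1.png

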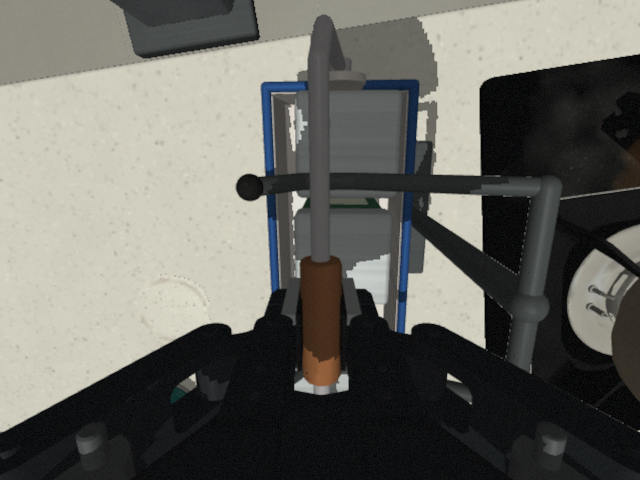

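Wire (320,185) sits over the prong (tip at 250, bar at 548) and perpendicular to it. Lower onto the seat.

Call:
play_rows(targets=[0,1,6,0,0,0,0,0,1,14,0,0,0,0,0,1,22,0,0,0,0,0,1,29,0,0,0,0,0,1,33,0,0,0,0,0,1,35,0,0,0,0,0,1,36,0,0,0,0,0,1,36,0,0,0,0,0,1,36,0,0,0,0])

```text
time: 36.15
tool_pos: [0.5569, 0.3086, 0.1831]
orientation: [[-0.99, 0.142, -0.002], [0.142, 0.99, 0.0], [0.002, -0.0, -1.0]]
force: [-4.8, -1.7, 0.4]
finger_gap: 0.0139
finger_force: 59.5
```

```bash
python3 - <<'E'
from h import *
o=st()
s2=snap('wrist');grip(s2,pts(s2))
E
```

```text
36.15 pos [0.5569 0.3086 0.1831] F [-4.8157 -1.668   0.4084] gap 0.013949750920621557 ff 59.47351634502411 q [-46.0161  31.0087  24.7435  76.6605 -12.9539  75.2032  60.7563]
grip [321. 322.] 4018 [0.5552 0.3093 0.2124] zmax 0.21421810541362524 [0.5569 0.3091] [0.0151 0.0498] 82.0
```

Load has transferred to the prongs. Release and rise.

Call:
play_rows(targets=[0,0,0,0,0,0,0.15,0,0,0,0,0,0,0.3,0,0,0,0,0,0,0.5,0,0,0,0,0,0,0.5,0,0,0,0,0,0,0.5,0,0,-10,0,0,0,0.5,0,0,-30,0,0,0,0.5,0,0,-60,0,0,0,0.5,0,0,-95,0,0,0,0.5,0,0,-110,0,0,0,0.5])

```text
time: 37.2
tool_pos: [0.5593, 0.3093, 0.2964]
orientation: [[-0.99, 0.142, 0.005], [0.142, 0.99, 0.003], [-0.004, 0.004, -1.0]]
force: [0.3, -0.5, 0.6]
finger_gap: 0.0428
finger_force: 0.0
```

Call:
play_rows(targets=[20,-20,-10,0,0,0,0.5,50,-50,-20,0,0,0,0.5,80,-80,-20,0,0,0,0.5,100,-110,-20,0,0,0,0.5,120,-140,-20,0,0,0,0.5,130,-160,-20,0,0,0,0.5,130,-160,-20,0,0,0,0.5,130,-160,-20,0,0,0,0.5])

```text
time: 38.0
tool_pos: [0.4067, 0.1693, 0.3128]
orientation: [[-0.99, 0.143, 0.0], [0.143, 0.99, 0.002], [0.0, 0.002, -1.0]]
force: [0.1, 0.5, 0.2]
finger_gap: 0.0422
finger_force: 0.0
```

```bash
python3 - <<'E'
from h import *
o=st()
s=snap('scene','g1.png');P=pts(s);grip(s,P)
s2=snap('top','g2.png');lids(s2,None,.085,.16);grip(s2,pts(s2))
cv2.imwrite('pics/g1c.png',cv2.resize(s['color'][150:390,140:460,::-1],None,fx=2.4,fy=2.4,interpolation=cv2.INTER_CUBIC))
E
```

```text
38.0 pos [0.4067 0.1693 0.3128] F [0.0567 0.4756 0.2078] gap 0.0422165896890152 ff 0.0 q [-50.6921   2.4231  27.2832  94.007   -1.2212  83.7834  58.4961]
grip [232. 289.] 79 [0.5555 0.3119 0.2092] zmax 0.21331313826447648 [0.556  0.3116] [0.0145 0.0503] 84.3
lid px [181. 185.] rect [0.6283 0.3031] [0.0768 0.0772] ang 83.8 mean [0.6207 0.2939] z 0.1432351717739933
lid px [167. 205.] rect [0.5738 0.3117] [0.0794 0.0362] ang 55.0 mean [0.5641 0.3022] z 0.14314482861623778
lid px [415. 268.] rect [ 0.6216 -0.2892] [0.0542 0.0544] ang 68.2 mean [ 0.6205 -0.289 ] z 0.09830196600197683
grip [159. 192.] 72 [0.5655 0.3049 0.2107] zmax 0.21465710715283276 [0.5625 0.3045] [0.0328 0.0159] 4.5
```

View pics/g1c.png

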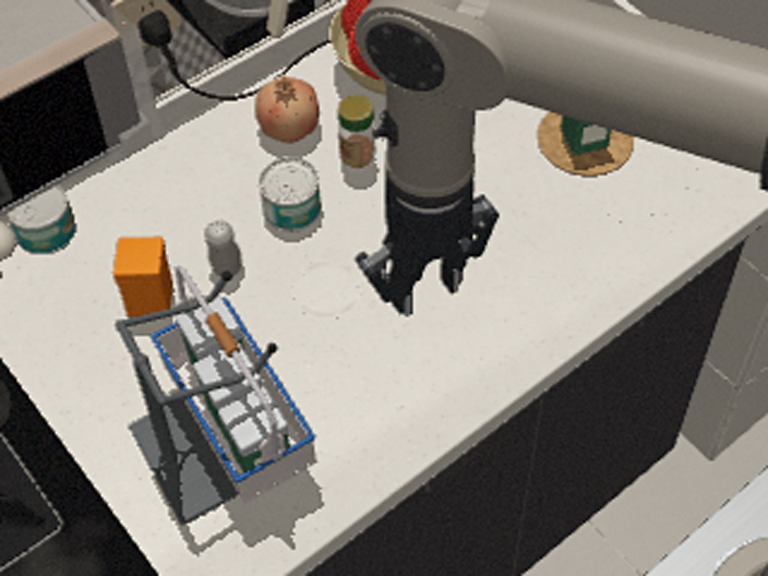

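The basket hangs level on both prongs with the grip (222,335) between them, the caddies inside and the full one on the mat. I settle briefly, then hand in.

Call:
play_rows(targets=[0,0,0,0,0,0,0.5,0,0,0,0,0,0,0.5,0,0,0,0,0,0,0.5,0,0,0,0,0,0,0.5,0,0,0,0,0,0,0.5,0,0,0,0,0,0,0.5,0,0,0,0,0,0,0.5,0,0,0,0,0,0,0.5,0,0,0,0,0,0,0.5,0,0,0,0,0,0,0.5])

```text
time: 39.1
tool_pos: [0.4063, 0.169, 0.3118]
orientation: [[-0.99, 0.142, -0.002], [0.142, 0.99, -0.0], [0.002, -0.0, -1.0]]
force: [-0.1, -0.6, -0.1]
finger_gap: 0.0429
finger_force: 0.0
```

```bash
python3 - <<'E'
from h import *
s=snap('top');lids(s,None,.085,.16);grip(s,pts(s))
print(order.job_done())
E
```

```text
lid px [242. 161.] rect [0.7509 0.1964] [0.0265 0.0232] ang 56.4 mean [0.7499 0.196 ] z 0.08727694626356762
lid px [181. 186.] rect [0.6282 0.3041] [0.0787 0.0772] ang 82.7 mean [0.6205 0.2941] z 0.14301712960293192
lid px [168. 205.] rect [0.5754 0.3126] [0.0795 0.0361] ang 54.3 mean [0.5643 0.3023] z 0.14306114747422444
lid px [415. 268.] rect [ 0.622  -0.2893] [0.0538 0.0554] ang 68.8 mean [ 0.6205 -0.2889] z 0.09874930770497928
grip [159. 192.] 69 [0.5655 0.3049 0.2111] zmax 0.2144076831563325 [0.565  0.3069] [0.0166 0.0305] 76.6
the job is handed in; nothing more can be done
None
```

Job handed in at about 39 s: the full caddy stands about 3 mm off the cork mat's centre, and the basket with the three empties hangs on both prongs, grip between them; no verdict was returned.

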